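# Weigh a centrifuge's tube sleeves on a spring balance

## Robot

A 6-joint arm with a two-finger parallel gripper is mounted at the origin on the work surface. World frame = base frame: x ahead of the robot, y to its left, z up, the work surface at z = 0. Lengths are in m, angles in rad, forces in N, time in s.
With the tool pointing down it reaches from about 0.375 to 0.9 m from the base axis. Payload 3.1 kg.
Tool frame: the origin (TCP) lies between the finger pads; the fingertips stand 25 mm ahead of it and the grasp point (between the pads) lies 6 mm ahead of it; x points along the fingers, y is the direction in which the jaws open and shut, and the axes are right-handed (so a half turn about x gives the same grasp; the last joint's range is limited). The gripper opens to 85 mm and grips with 20 to 120 N. Pads are 22 mm wide; open, the fingers measure 114 mm over their backs; the gripper's body (76 mm by 85 mm) begins 54 mm behind the grasp point. The pads swing forward as they close: fully open they stand 13 mm farther back than shut.
Start: joints at [0.939, 0.527, 1.433, -0, 1.181, -0.178], TCP at [0.274, 0.562, 0.218] pointing down, gripper open.
Joint ranges: [-3.08, 3.08], [-0.75, 2.2], [0.22, 2.44], [-1.43, 4.57], [0, 2.65], [-2.85, 2.85]. Speed limits (rad/s): [2.79, 2.79, 3.14, 3.14, 3.14, 3.14].

## Interface

Orientations are given as a unit quaternion [x, y, z, w].
In Python, from station import manip, viewer, workorder gives the robot as it stands.
- The arm moves only by the shell command python3 -m crank 'ROWS' [FORCE]. ROWS is JSON, one flat list of numbers, 5 for each row, row after row: the opening, from 0 (shut) to 1 (fully open), then the shift along the world's x, y, z in mm, then the turn about the world's z in rad. A call has 1 to 10 rows; each row is the pose to reach, as a shift and turn from the pose commanded when the call began; what a row does not reach only later rows make up. A row lasts 1/8 s, in which the tool goes at most 62.5 mm and 10.7 degrees, less where a joint would pass 70% of its speed; a pose out of reach is approached as far as the arm can. A call with a gripper value outside its range is refused whole. The fingers move at their own pace and stop on an object; FORCE is the grip in N (left out, the last holds). Time passes only in rows, so rows that repeat a pose let the fingers close. It gives the time, the measured TCP pose, the force and the opening at its end, in the units of the state.
- manip.sense(): the state, without advancing time (a new reading comes with each control period).
- viewer.snapshot(name): name is "side" or "top"; returns a dict with "img" (400x640x3 uint8, red, green, blue), "range_z" (400x640 float32, m along the optical axis (not along the pixel's ray), 0 where there is no reading), "fx", "fy", "cx", "cy" (pixels), "k1" (the pictures are not rectified: a ray, as slopes to the right and down, at radius r is drawn at 1 + k1 r^2 times it, then the intrinsics apply), "origin" and "attitude" of the camera in the world. Camera axes: x right, y down, z forward; pixel columns grow to the right and rows downward; lengths in m; the calibration is good to about 2 mm. A picture is of the moment at which its call begins.
- workorder.sign_off(): hands the job in, once; it reports no verdict.
The state is a dict: "t": time; "q": joint angles; "qd": joint speeds; "tau": joint torques, N m; "tcp_pos": TCP position; "tool_rot": TCP orientation; "force": force on the tool from outside, world axes, zero at the start; "ft_torque": the same for the moment, N m; "finger_gap": opening from 0.0 (shut) to 1.0 (fully open).
Only numpy, scipy, OpenCV 4.12 (cv2) and the standard library are available. Lean on these libraries where they do the work, as an engineer would, in place of code of your own. Each camera call takes 0.05 s, during which the arm holds its last target.

## Task

Weigh the centrifuge's tube sleeves as one set: turn the copper bowl's bayonet lid until its lugs clear the hooks, lift it off and lay it on the cork mat, handle up, and fit the slotted trough pan to the balance, down over the two screw heads and then along until it is fully home. Then take all the sleeves out of the bowl and stand them upright in a row in the trough between the screws, evenly about the pan's middle so that the pan stays level. Do not disturb the pinion, the knob and the spanner.

Things in the scene. Friction and masses are not known exactly. Their poses are not given: they have to be found in the camera images.
- bowl: Round copper centrifuge housing bowl, fixed, outer radius 100 mm, wall 4 mm, rim 132 mm above its origin (centre of its underside, on the bench; z up). Inside is a fixed rotor: four round cups of inner radius 20 mm, 48 mm from the axis, at 45, 135, 225 and 315 deg from the bowl's x axis; cup floors 19 mm, cup mouths 49 mm, hub top 78 mm above the bench.
- hooks (a point): Centre of the bowl's rim; axes as the bowl. Three brass bayonet hooks stand round the rim at 0, 120 and 240 deg. Each is 50 mm long round the rim and reaches from 103 to 121 mm from the axis, over the lid's lug: its underside 8.5 mm, its top 14.5 mm above the rim. Each has a stop at its clockwise end (seen from above).
- lid: Copper bayonet lid, 0.3 to 0.5 kg; origin: centre of its underside; z up. Spigot of radius 91 mm, 6 mm high, inside the bowl; disc of radius 100 mm from 6 to 12 mm, lying on the rim; three lugs at 0, 120, 240 deg, 26 mm wide, out to 113 mm. Starts with lugs under hooks: lid yaw minus bowl yaw -0.05 to 0.08. Turn it counter-clockwise from above: free between 0.36 and 1.7 rad.
- lid_bar (a point): Middle of the lid's black bar handle, 49 mm above the lid's origin; axes as the lid. The bar is 94 mm long along y, 16 mm wide along x and 18 mm high; below it is 24 mm of free height, but for two posts at y = -34 and +34 mm.
- mat: Flat cork mat fixed to the bench, 190 x 190 x 3 mm, origin at the centre of its underside: the place for the lid.
- balance: Grey case of the spring balance, fixed to the bench, 230 x 120 x 60 mm (x, y, z), origin at the centre of its underside.
- seat (a point): Centre of the top face of the balance's cross bar, 184 mm long along x, 34 mm wide, about 101 mm above the bench; axes as the case. It sinks 0.7 mm per newton, at most 16 mm, and leans about y under an off-centre load (2.2 N m per rad). Two screws stand on it at x = -75 and +75 mm: shanks 8 mm thick, 7 mm long, then round heads 17 mm across, 5 mm high (tops 12 mm above the bar).
- pan: Steel trough pan, 0.36 to 0.56 kg, flat on the bench at the start: floor 220 x 64 x 5 mm (x, y, z), upright lips along both long sides, 64 mm over their outsides (the grip), tops 25 mm above the underside. Origin: centre of the underside, z up. When home on the screws, either way round, its origin is at the seat. A line across the floor marks x = 0.
- pan_entry (a point): Centre of one keyhole's round entry, at x = +93 mm in the pan (axes as the pan); the other is at x = -57 mm. Entries are 21 mm across; from each a slot 10 mm wide runs towards -x and ends round the screw's shank, at x = +75 and -75 mm. So the pan goes down over the heads with its origin 18 mm short of the seat, then slides 18 mm along its own +x to its stop.
- pinion: Steel drive pinion with a stub shaft, about 62 mm across, 50 mm high, loose on the bench; a bystander. Origin at the centre of its underside.
- knob: Turned ebony handle knob, 54 mm across, 70 mm high, loose on the bench; a bystander. Origin at the centre of its underside.
- spanner: Steel spanner 180 mm long, loose on the bench; a bystander. Origin below its middle.
- sleeve0: Cast brass tube sleeve, 36 mm in diameter (39 mm at the rim bead, the top 8 mm), 98 mm tall, about 0.28 kg; origin at the centre of its flat foot, z up to its open mouth. If present, it starts upright in the rotor cup at 45 deg in the bowl, under the lid, its top 15 mm below the bowl rim. Two or three of the four sleeves are present.
- sleeve1: Cast brass tube sleeve, 36 mm in diameter (39 mm at the rim bead, the top 8 mm), 98 mm tall, about 0.28 kg; origin at the centre of its flat foot, z up to its open mouth. If present, it starts upright in the rotor cup at 135 deg in the bowl, under the lid, its top 15 mm below the bowl rim. Two or three of the four sleeves are present.
- sleeve2: Cast brass tube sleeve, 36 mm in diameter (39 mm at the rim bead, the top 8 mm), 98 mm tall, about 0.28 kg; origin at the centre of its flat foot, z up to its open mouth. If present, it starts upright in the rotor cup at 225 deg in the bowl, under the lid, its top 15 mm below the bowl rim. Two or three of the four sleeves are present.
- sleeve3: Cast brass tube sleeve, 36 mm in diameter (39 mm at the rim bead, the top 8 mm), 98 mm tall, about 0.28 kg; origin at the centre of its flat foot, z up to its open mouth. If present, it starts upright in the rotor cup at 315 deg in the bowl, under the lid, its top 15 mm below the bowl rim. Two or three of the four sleeves are present.

How it is judged:
By the outcome, as a careful person would: the job done as asked, in the order asked, and still so for the second after the job is handed in, with the robot touching nothing.
Of sleeve0, sleeve1, sleeve2, sleeve3 only 2 to 3 are there at a start; the rules pass over those that are not, and their reading is None.
At some moment in a run one of pan, lid may be knocked a few centimetres aside while the robot is not near it.
It also fails if it takes over 210 s, if anything falls off the work surface, if the arm or the gripper's body presses on something with over 40 N, if the wrist force passes 120 N, or if a joint passes its speed limit or range.

## Working session

There is one attempt and no reset: what is moved stays moved. The work goes in short steps, Python scripts to look and compute and a shell command to move; the robot and the scene stay as the last step left them, time stands still between calls to the robot, and variables do not carry over. Pictures are saved under pics/ and viewed, and the job is handed in when it is done.

```bash
ls; mkdir -p pics
python3 - <<'E'
from station import manip, viewer
import cv2
print(manip.sense())
for n in("top","side"):
    s=viewer.snapshot(n); cv2.imwrite(f"pics/{n}0.png",s["img"][:,:,::-1])
    print({k:v for k,v in s.items() if k not in("img","range_z")})
E
```

```text
pics
{'t': 0.0, 'q': array([ 9.38529154e-01,  5.28485430e-01,  1.43390769e+00,  1.99599129e-05,
        1.18136073e+00, -1.78525350e-01]), 'qd': array([ 0.00021941,  0.00048989, -0.00074359,  0.000508  ,  0.00025967,
       -0.00146295]), 'tau': array([-6.56190264e-05, -4.42353594e+01, -1.78026545e+01, -2.10003755e-04,
        8.42353329e-03,  4.56941919e-06]), 'tcp_pos': array([0.27349795, 0.56116352, 0.21692008]), 'tool_rot': array([ 0.15835227,  0.6892935 , -0.15975145,  0.68867881]), 'force': array([ 0.70645286,  0.19655678, -0.45768549]), 'ft_torque': array([-0.00555801,  0.01405447, -0.04241897]), 'finger_gap': 0.9993151083636834}
{'fx': 490.0900297788802, 'fy': 490.0900297788802, 'cx': 316.67671271061187, 'cy': 203.2927163599178, 'k1': -0.09490814982919867, 'origin': array([ 0.39536634, -0.05332249,  1.32576062]), 'attitude': array([-0.70298002,  0.70701746, -0.05125386,  0.05760592])}
{'fx': 477.50910586303496, 'fy': 477.50910586303496, 'cx': 314.76636212133974, 'cy': 195.10204275084706, 'k1': -0.13567680448468553, 'origin': array([ 1.51603406, -0.15152823,  1.31107352]), 'attitude': array([ 0.70866498,  0.62500593, -0.21896336, -0.24334457])}
```

View pics/top0.png

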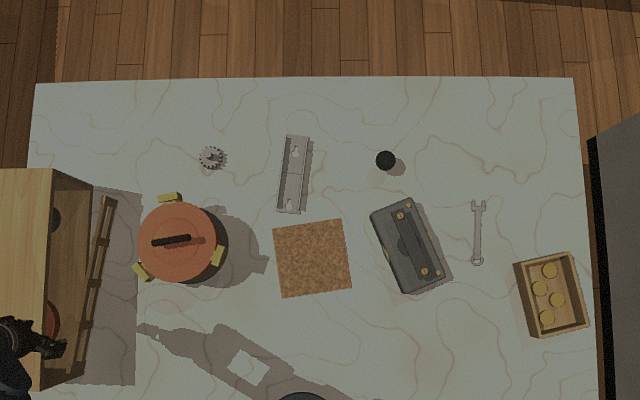

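View pics/side0.png

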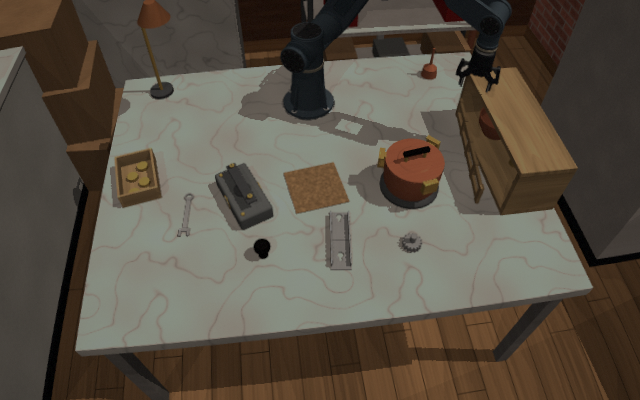

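```bash
cat > h.py <<'E'
import numpy as np, cv2
from scipy.spatial.transform import Rotation as R
from station import manip, viewer
def cam(n):
    s=viewer.snapshot(n); s["K"]=np.array([[s["fx"],0,s["cx"]],[0,s["fy"],s["cy"]],[0,0,1.]]); s["d"]=np.array([s["k1"],0,0,0,0])
    s["Rm"]=R.from_quat(s["attitude"]).as_matrix(); s["hsv"]=cv2.cvtColor(s["img"],cv2.COLOR_RGB2HSV); return s
def rays(s,uv):
    p=cv2.undistortPoints(np.asarray(uv,float).reshape(-1,1,2),s["K"],s["d"],None,None,None).reshape(-1,2) if False else cv2.undistortPoints(np.asarray(uv,float).reshape(-1,1,2),s["K"],s["d"]).reshape(-1,2)
    return np.c_[p,np.ones(len(p))]@s["Rm"].T
def plane(s,uv,z):
    r=rays(s,uv); o=s["origin"]; return o+r*((z-o[2])/r[:,2])[:,None]
def cloud(s):
    v,u=np.mgrid[0:400,0:640]; r=rays(s,np.c_[u.ravel(),v.ravel()])
    P=(s["origin"]+r*s["range_z"].reshape(-1,1)).reshape(400,640,3); P[s["range_z"]==0]=np.nan; return P
def pix(s,X):
    c=(np.atleast_2d(X)-s["origin"])@s["Rm"]
    return cv2.projectPoints(c,np.zeros(3),np.zeros(3),s["K"],s["d"])[0].reshape(-1,2)
def blobs(m,amin=20):
    n,l,st,c=cv2.connectedComponentsWithStats(m.astype(np.uint8)); return [(l==i) for i in range(1,n) if st[i,4]>=amin]
def mrect(XY):
    (c,sz,a)=cv2.minAreaRect((XY*1000).astype(np.float32)); return np.array(c),np.array(sz),a
def save(s,name,box=None,k=1):
    im=s["img"][:,:,::-1]
    if box: u0,v0,u1,v1=box; im=cv2.resize(im[v0:v1,u0:u1],None,fx=k,fy=k,interpolation=cv2.INTER_CUBIC)
    cv2.imwrite(f"pics/{name}.png",im)
E
python3 - <<'E'
from h import *
s=cam("top"); P=cloud(s); Z=P[...,2]; h=s["hsv"]
for uv in [(180,240),(170,240),(168,197),(218,255),(142,271),(310,260),(290,175),(402,230),(400,217),(423,270),(385,160),(212,157),(477,235),(50,250),(110,250),(25,340),(350,350)]:
    print(uv,np.round(P[uv[1],uv[0]]*1000),h[uv[1],uv[0]])
save(s,"topL",(120,130,380,310),3)
save(s,"topR",(340,130,600,310),3)
t=cam("side"); save(t,"sideL",(200,120,460,300),3)
E
```

```text
(180, 240) [488. 280. 181.] [12 39 33]
(170, 240) [487. 303. 183.] [16 68 41]
(168, 197) [596. 323. 149.] [ 25 119 133]
(218, 255) [454. 195. 147.] [ 23 129 134]
(142, 271) [415. 383. 142.] [ 26 120 132]
(310, 260) [nan nan nan] [ 13 118 117]
(290, 175) [680.  31.   3.] [ 20  30 129]
(402, 230) [ 516. -256.  103.] [30 43 60]
(400, 217) [ 547. -250.  116.] [ 24  99 108]
(423, 270) [ 416. -304.  112.] [ 23 117 113]
(385, 160) [ 705. -223.   68.] [36 33 39]
(212, 157) [727. 244.  30.] [35 29 52]
(477, 235) [ 510. -478.    5.] [ 19  29 124]
(50, 250) [462. 587. 206.] [ 16 106  72]
(110, 250) [475. 529.   1.] [ 15  46 112]
(25, 340) [275. 524. 389.] [ 51 255   7]
(350, 350) [ 209. -128.   -2.] [ 40  17 138]
```

View pics/topL.png

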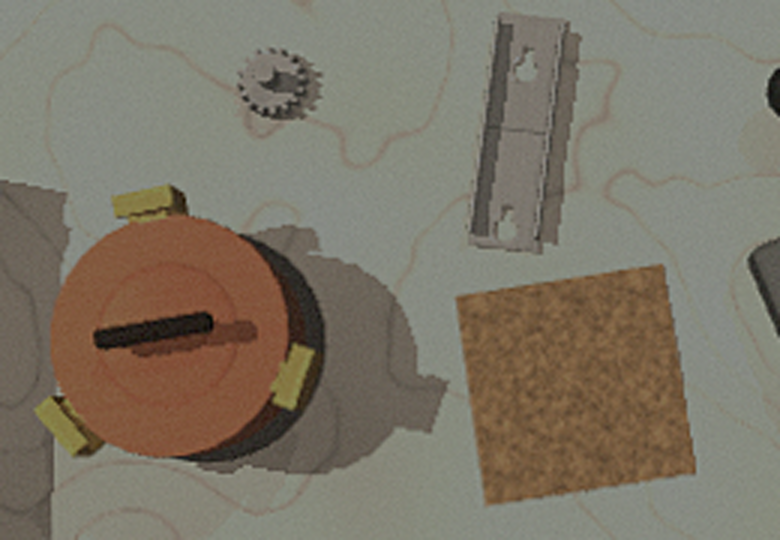

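View pics/topR.png

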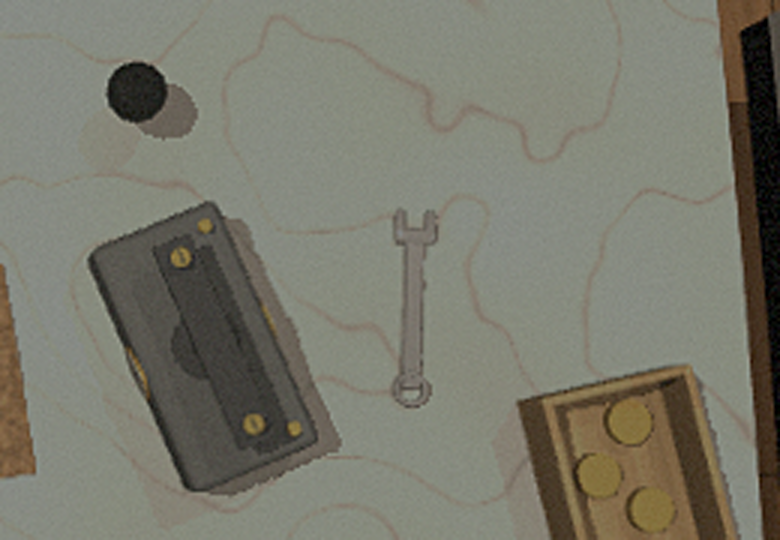

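View pics/sideL.png

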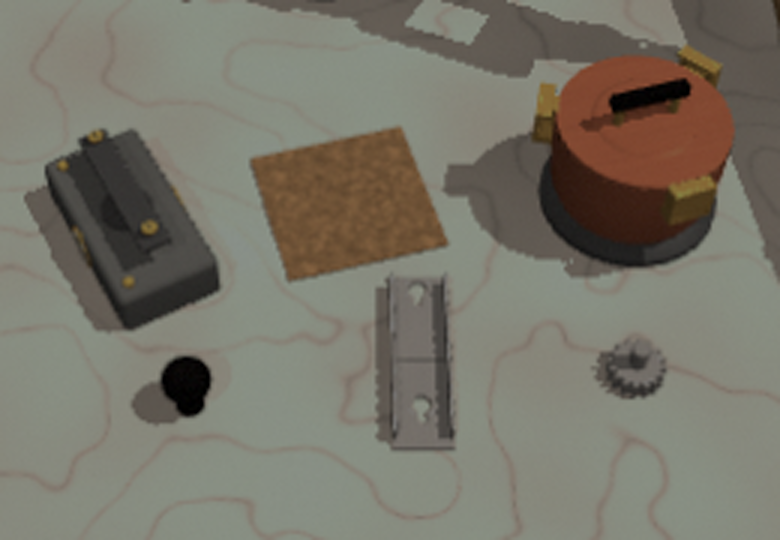

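```bash
cat > meas.py <<'E'
from h import *
np.set_printoptions(suppress=True,precision=1)
for n in ("top","side"):
    s=cam(n); P=cloud(s); X,Y,Z=P[...,0],P[...,1],P[...,2]; h=s["hsv"]
    near=(np.hypot(X-.49,Y-.285)<.2)
    red=(h[...,0]<14)&(h[...,1]>110)&near&(Z>.125)&(Z<.16)
    b=max(blobs(red),key=np.sum); (c,r)=cv2.minEnclosingCircle((P[b][:,:2]*1000).astype(np.float32)); print(n,"lid",c,r,np.nanmedian(Z[b])*1000)
    yel=(h[...,0]>=18)&(h[...,0]<=32)&(h[...,1]>90)&(np.hypot(X-.49,Y-.285)<.15)&(Z>.125)
    for b in blobs(yel,15):
        b2=b&(Z>.140)
        if b2.sum()>5: print(" hook",b2.sum(),np.median(P[b2],0)*1000, mrect(P[b2][:,:2]))
    bar=near&(Z>.165)&(Z<.2)&(h[...,2]<70)
    if bar.sum()>10:
        print(" bar",bar.sum(),mrect(P[bar][:,:2]),np.median(Z[bar])*1000)
        uv=np.argwhere(bar)[:,::-1]; q=plane(s,uv,.184); print("  barplane",mrect(q[:,:2]), q.mean(0)*1000)
    mat=(h[...,0]>8)&(h[...,0]<20)&(h[...,1]>90)
    for b in blobs(mat,1500):
        q=plane(s,np.argwhere(b)[:,::-1],.003)
        m=mrect(q[:,:2])
        if 160<min(m[1])<220: print(" mat",m)
    scr=(h[...,0]>=16)&(h[...,0]<=32)&(h[...,1]>75)&(Z>.04)&(np.hypot(X-.48,Y+.28)<.15)
    for b in blobs(scr,8): print(" brass",b.sum(),np.nanmedian(P[b],0)*1000, plane(s,[np.argwhere(b)[:,::-1].mean(0)],.113)[0]*1000)
    case=(np.hypot(X-.48,Y+.28)<.2)&(Z>.045)&(Z<.075); b=max(blobs(case),key=np.sum); print(" case",mrect(P[b][:,:2]),np.median(Z[b])*1000)
    br=(np.hypot(X-.48,Y+.28)<.15)&(Z>.092)&(Z<.11); b=max(blobs(br),key=np.sum); print(" bar",mrect(P[b][:,:2]),np.median(Z[b])*1000)
    lips=(np.hypot(X-.68,Y-.04)<.15)&(Z>.018)&(Z<.035)
    print(" panlips",[ (l.sum(),mrect(P[l][:,:2])) for l in blobs(lips,10)])
E
python3 meas.py
```

```text
top lid (488.7914123535156, 303.1116943359375) 100.14661407470703 137.95745803767144
 hook 142 [597.4 326.6 145.2] (array([597.6, 326.6]), array([51.3, 24.8]), 89.58671569824219)
 hook 154 [453.9 196.4 145.2] (array([453.7, 196.3]), array([19.1, 47.8]), 71.25470733642578)
 hook 155 [415.  387.1 145.4] (array([415.1, 384.7]), array([50.1, 22.9]), 42.071250915527344)
 bar 256 (array([488.2, 303.1]), array([15.6, 92.5]), 9.153823852539062) 182.16361615003163
  barplane (array([487.4, 301.4]), array([16. , 94.7]), 9.245171546936035) [487.9 301.1 184. ]
 mat (array([390.5, 649. ]), array([218.4, 617.8]), 84.03829956054688)
 mat (array([453.6, -27.2]), array([188.5, 189.3]), 8.50957202911377)
 mat (array([ 345.8, -675.7]), array([210. , 169.5]), 11.362154960632324)
 brass 21 [ 585.7 -280.9   63. ] [ 578.  -271.8  113. ]
 brass 40 [ 552.6 -251.2  112.7] [ 552.3 -250.7  113. ]
 brass 19 [ 505.3 -334.9   54. ] [ 499.7 -322.   113. ]
 brass 24 [ 456.3 -223.8   52.7] [ 453.9 -215.7  113. ]
 brass 48 [ 413.4 -306.7  110.3] [ 413.4 -306.9  113. ]
 brass 23 [ 411.1 -352.    63. ] [ 409.4 -340.   1
[... 1012 characters left out ...]
ay([454.8, -26.5]), array([187.9, 188.9]), 8.497766494750977)
 brass 19 [ 416.7 -307.6  113.6] [ 415.8 -306.6  113. ]
 brass 13 [ 409.4 -350.2   63.7] [ 452.8 -343.2  113. ]
 brass 28 [ 553.4 -251.8  112. ] [ 554. -251.  113.]
 brass 18 [ 511.3 -333.1   52.2] [ 559.3 -324.6  113. ]
 brass 16 [ 585.8 -280.    62.7] [ 622.6 -275.1  113. ]
 case (array([ 486.7, -278.8]), array([233.8, 123.4]), 23.723161697387695) 59.98276863653995
 bar (array([ 485.3, -279.2]), array([188.2,  35. ]), 20.846038818359375) 101.37041100003074
 panlips [(np.int64(67), (array([686.1,  -5.9]), array([  3.4, 194.5]), 81.86957550048828)), (np.int64(67), (array([692. ,  53.6]), array([  4.4, 197. ]), 83.03209686279297))]
```

```bash
cat >> h.py <<'E'
def head():
    st=manip.sense(); M=R.from_quat(st["tool_rot"]).as_matrix(); 
    return st, np.degrees(np.arctan2(M[1,1],M[0,1])), M
def go(x,y,z,yaw):
    "mm, jaw-axis heading deg; prints shift"
    st,hd,M=head(); d=np.array([x,y,z])-st["tcp_pos"]*1000; a=(yaw-hd+90)%180-90
    print("shift",np.round(d,1),"turn",round(np.radians(a),3),"alt",round(np.radians(a-np.sign(a)*180),3),"q6",st["q"][5].round(3),"gap",round(st["finger_gap"],3),"F",st["force"].round(1),"t",round(st["t"],2))
E
python3 - <<'E'
from h import *
st,hd,M=head(); print(hd,M.round(3)); go(488.5,302.7,240,9.2)
E
```

```text
64.00094418629834 [[-0.     0.438  0.899]
 [-0.001  0.899 -0.438]
 [-1.    -0.001 -0.   ]]
shift [ 214.7 -258.9   22.4] turn -0.956 alt 2.185 q6 -0.178 gap 1.001 F [-0.6 -0.2 -0.1] t 0.3
```

```bash
python3 -m crank '[1,0,0,60,0, 1,30,-30,70,-0.1, 1,60,-70,70,-0.3, 1,100,-120,60,-0.5, 1,140,-170,50,-0.7, 1,180,-220,40,-0.85, 1,215,-259,30,-0.956, 1,215,-259,22,-0.956, 1,215,-259,22,-0.956, 1,215,-259,22,-0.956]' 60
python3 - <<'E'
from h import *
go(488.5,302.7,181,9.2)
s=cam("side"); save(s,"a1",(350,40,590,220),3)
E
```

```text
t: 1.55
tcp_pos: [0.488, 0.304, 0.2402]
tool_rot: [0.458, 0.539, -0.457, 0.539]
force: [0.4, -1.2, 0.2]
finger_gap: 0.997
shift [  0.5  -1.3 -59.2] turn -0.003 alt 3.139 q6 0.199 gap 0.997 F [ 0.4 -1.2  0.2] t 1.55
```

View pics/a1.png

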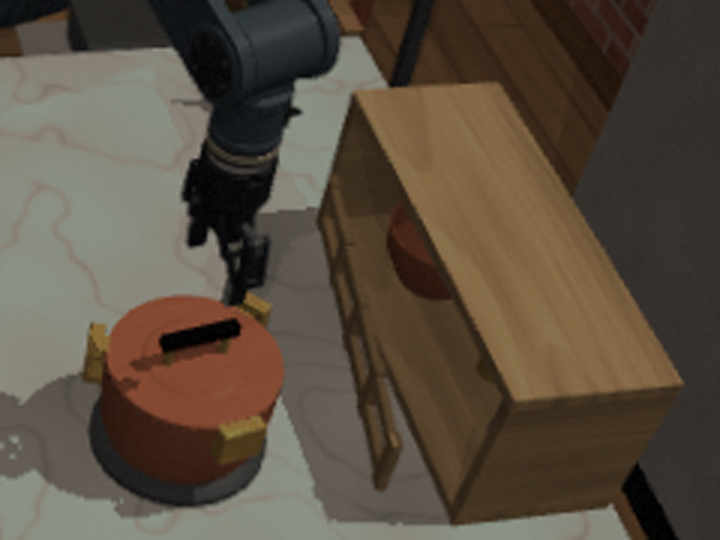

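Run:
```python
from h import *
s=cam("side"); t=cam("top")
print((pix(s,[[.488,.303,.24],[.488,.303,.215]])-[350,40])*3, pix(t,[.488,.303,.24]))
save(t,"a2",(80,130,320,310),3); save(s,"a3",(350,40,590,220),3);print(manip.sense()["t"])
```

```text
[[206.8822181  291.61769396]
 [203.16603778 308.16989793]] [[162.43750136 237.72564705]]
1.7
```

View pics/a2.png

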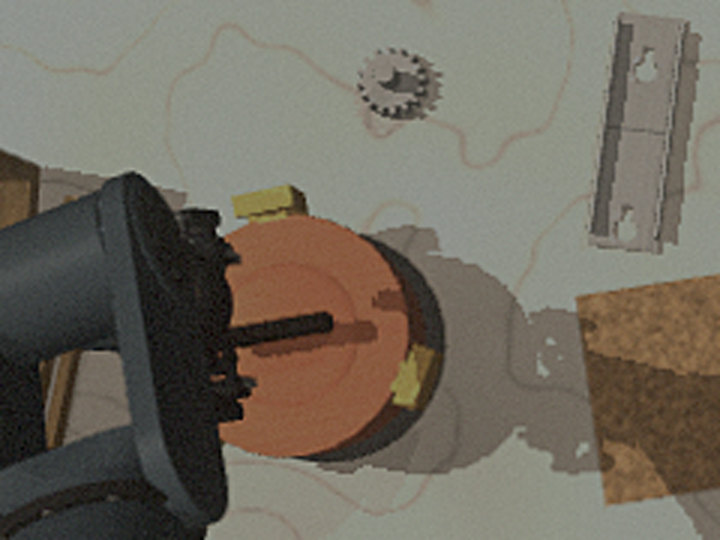

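View pics/a3.png

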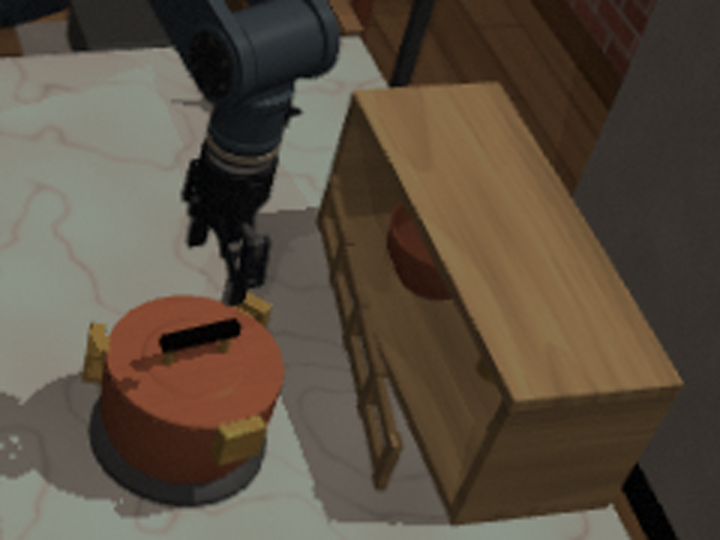

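Run:
```python
from h import *
st,hd,M=head(); p=st["tcp_pos"]
s=cam("side")
for a in(0,.0425,.057,-.0425,-.057):
  for b in(0.012,0.025,-.048): print(a,b,((pix(s,p+M[:,1]*a+M[:,0]*b)-[350,40])*3).round(), )
P=cloud(s); d=(P[...,2]>.2)&(np.hypot(P[...,0]-.488,P[...,1]-.303)<.1)
Q=P[d]*1000
for z in range(200,340,20):
    m=(Q[:,2]>=z)&(Q[:,2]<z+20)
    if m.sum()>3: print(z,m.sum(),Q[m].min(0).round(),Q[m].max(0).round(),np.median(Q[m],0).round())
```

```text
0 0.012 [[206. 299.]]
0 0.025 [[204. 308.]]
0 -0.048 [[215. 258.]]
0.0425 0.012 [[223. 327.]]
0.0425 0.025 [[221. 336.]]
0.0425 -0.048 [[233. 286.]]
0.057 0.012 [[229. 337.]]
0.057 0.025 [[227. 345.]]
0.057 -0.048 [[239. 296.]]
-0.0425 0.012 [[190. 273.]]
-0.0425 0.025 [[188. 281.]]
-0.0425 -0.048 [[198. 232.]]
-0.057 0.012 [[185. 264.]]
-0.057 0.025 [[183. 272.]]
-0.057 -0.048 [[193. 223.]]
260 30 [440. 284. 267.] [545. 318. 280.] [446. 299. 276.]
280 66 [439. 284. 281.] [546. 320. 300.] [535. 303. 289.]
300 56 [423. 279. 300.] [562. 327. 320.] [447. 295. 314.]
320 131 [420. 279. 320.] [564. 329. 340.] [531. 301. 329.]
```

Run:
```python
from h import *
s=cam("side"); P=cloud(s)
im=np.clip(s["img"][80:170,400:480].astype(float)*2.5,0,255).astype(np.uint8)[:,:,::-1]
cv2.imwrite("pics/a4.png",cv2.resize(im,None,fx=6,fy=6,interpolation=cv2.INTER_NEAREST))
for v in range(100,150,4): print(v,[("%4.0f,%4.0f,%4.0f"%tuple(P[v,u]*1000)) for u in range(412,444,4)])
print(manip.sense())
```

```text
100 [' 426, 281, 343', ' 492, 267, 401', ' 509, 272, 415', ' 514, 282, 418', ' 524, 289, 426', ' 528, 300, 428', ' 522, 314, 422', ' 513, 331, 413']
104 [' 432, 281, 332', ' 499, 266, 392', ' 512, 273, 403', ' 519, 282, 408', ' 522, 293, 409', ' 528, 303, 413', ' 525, 316, 410', '  74, 547,  -3']
108 ['  95, 418,   6', ' 471, 280, 350', ' 515, 274, 390', ' 523, 283, 396', ' 524, 295, 395', ' 528, 305, 398', ' 519, 322, 388', ' 102, 538,   0']
112 [' 115, 414,   2', ' 443, 295, 307', ' 480, 292, 341', ' 504, 294, 362', ' 522, 299, 377', ' 525, 310, 379', ' 122, 514,  -1', ' 125, 531,  -0']
116 [' 443, 284, 292', ' 445, 297, 292', ' 141, 441,   2', ' 512, 293, 354', ' 529, 298, 369', ' 529, 311, 367', ' 155, 503,   7', ' 153, 521,   4']
120 [' 446, 285, 277', ' 449, 298, 279', ' 161, 436,  -2', ' 521, 292, 346', ' 514, 308, 338', ' 553, 303, 374', ' 553, 315, 373', ' 176, 515,   4']
124 [' 182, 396,   0', ' 190, 410,   7', ' 184, 429,  -2', ' 525, 293, 333', ' 522, 307, 329', ' 558, 303, 363', ' 559, 315, 363', ' 200, 507,   5']
128 [' 206, 390,   2', ' 205, 407,  -1', ' 209, 422,   2'
[... 794 characters left out ...]
 133', ' 448, 391, 139', ' 327, 469,   4']
{'t': 1.8, 'q': array([3.61918628e-01, 4.34297288e-01, 1.53511020e+00, 2.46382045e-06,
       1.17146912e+00, 1.99139861e-01]), 'qd': array([-6.52321907e-03,  3.96769120e-04, -8.14756214e-05, -1.33651461e-03,
       -9.33615986e-04,  7.14208381e-04]), 'tau': array([ 9.91068460e-03, -3.97498155e+01, -1.77043426e+01,  2.22314211e-04,
       -8.75695459e-04, -5.21095581e-05]), 'tcp_pos': array([0.48848066, 0.30362579, 0.24032504]), 'tool_rot': array([ 0.45791727,  0.53887263, -0.45747334,  0.53911613]), 'force': array([-0.37319211,  0.52717696,  0.41975137]), 'ft_torque': array([-0.01633419, -0.0224226 ,  0.00442139]), 'finger_gap': 0.9978760531419356}
```

View pics/a4.png

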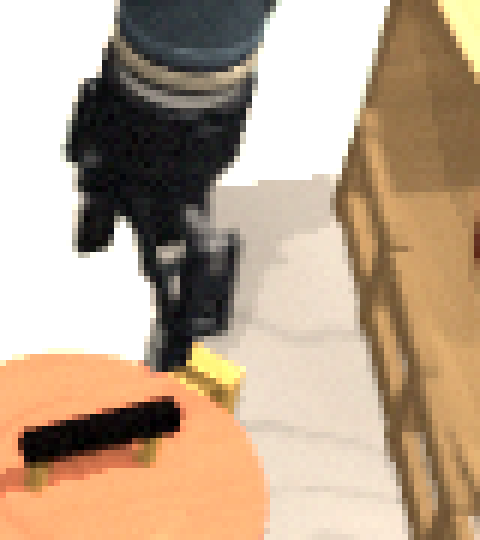

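```bash
python3 -m crank '[1,0,-1,-10,0, 1,0,-1,-20,0, 1,0,-1,-30,0, 1,0,-1,-30,0,1,0,-1,-30,0]' 60
python3 - <<'E'
from h import *
go(488.5,302.7,181,9.2)
s=cam("side"); P=cloud(s)
im=np.clip(s["img"][80:170,400:480].astype(float)*2.5,0,255).astype(np.uint8)[:,:,::-1]
cv2.imwrite("pics/a5.png",cv2.resize(im,None,fx=6,fy=6,interpolation=cv2.INTER_NEAREST))
d=(P[...,2]>.19)&(np.hypot(P[...,0]-.488,P[...,1]-.303)<.1)
Q=P[d]*1000
for z in range(190,340,15):
    m=(Q[:,2]>=z)&(Q[:,2]<z+15)
    if m.sum()>0: print(z,m.sum(),Q[m].min(0).round(),Q[m].max(0).round(),np.median(Q[m],0).round())
E
```

```text
t: 2.42
tcp_pos: [0.4891, 0.3017, 0.2098]
tool_rot: [0.458, 0.539, -0.458, 0.539]
force: [0.4, 0.9, 0.4]
finger_gap: 1.0
shift [ -0.6   1.  -28.8] turn -0.0 alt 3.141 q6 0.198 gap 1.0 F [0.4 0.9 0.4] t 2.42
190 2 [493. 278. 191.] [499. 307. 191.] [496. 292. 191.]
235 34 [440. 281. 236.] [545. 314. 250.] [446. 298. 245.]
250 46 [440. 280. 250.] [549. 316. 264.] [449. 298. 259.]
265 38 [439. 280. 265.] [550. 312. 280.] [449. 296. 271.]
280 72 [417. 276. 280.] [565. 325. 295.] [540. 298. 291.]
295 89 [419. 277. 295.] [566. 324. 310.] [529. 297. 303.]
310 97 [416. 278. 310.] [562. 324. 325.] [521. 295. 318.]
325 113 [426. 277. 325.] [561. 326. 340.] [528. 299. 333.]
```

View pics/a5.png

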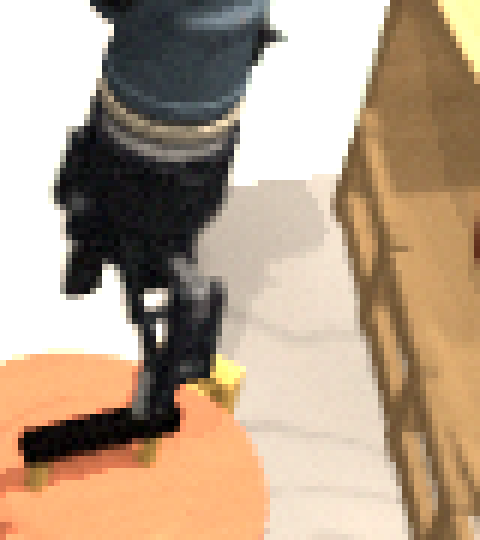

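```bash
python3 -m crank '[0,0,0,15,0, 0,0,0,15,0, 0,0,0,15,0, 0,0,0,15,0,0,0,0,15,0,0,0,0,15,0]' 30
python3 - <<'E'
from h import *
go(488.5,302.7,181,9.2)
s=cam("side"); P=cloud(s)
im=np.clip(s["img"][80:170,400:480].astype(float)*2.5,0,255).astype(np.uint8)[:,:,::-1]
cv2.imwrite("pics/a6.png",cv2.resize(im,None,fx=6,fy=6,interpolation=cv2.INTER_NEAREST))
d=(P[...,2]>.188)&(np.hypot(P[...,0]-.488,P[...,1]-.303)<.1)
Q=P[d]*1000
for z in range(190,340,15):
    m=(Q[:,2]>=z)&(Q[:,2]<z+15)
    if m.sum()>0: print(z,m.sum(),Q[m].min(0).round(),Q[m].max(0).round(),np.median(Q[m],0).round())
print(pix(s,manip.sense()["tcp_pos"])*6-np.array([400,80])*6)
E
```

```text
t: 3.22
tcp_pos: [0.4888, 0.3017, 0.2247]
tool_rot: [0.458, 0.539, -0.458, 0.538]
force: [-0.1, 0.9, 0.1]
finger_gap: 0.006
shift [ -0.3   1.  -43.7] turn -0.0 alt 3.141 q6 0.197 gap 0.006 F [-0.1  0.9  0.1] t 3.23
190 3 [492. 263. 190.] [503. 330. 193.] [498. 315. 191.]
235 12 [483. 289. 242.] [501. 310. 249.] [496. 293. 246.]
250 26 [481. 287. 250.] [506. 308. 265.] [499. 295. 258.]
265 23 [478. 288. 266.] [507. 308. 280.] [496. 291. 271.]
280 38 [458. 283. 282.] [521. 307. 295.] [497. 290. 291.]
295 59 [442. 281. 295.] [536. 316. 310.] [502. 292. 303.]
310 72 [437. 280. 310.] [546. 324. 325.] [501. 287. 317.]
325 98 [431. 279. 325.] [552. 323. 339.] [528. 299. 333.]
[[107.28080212 364.93010504]]
```

View pics/a6.png

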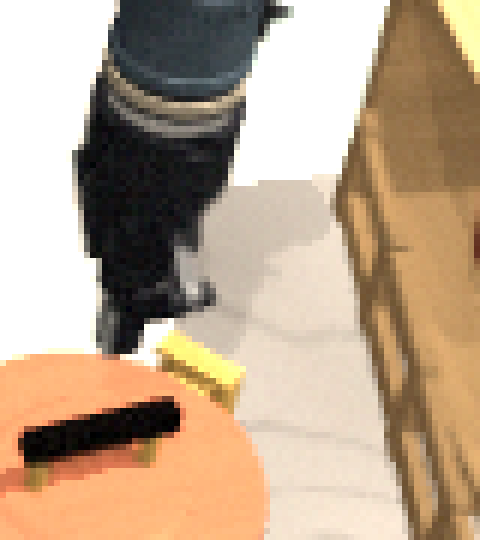

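Run:
```python
from h import *
s=cam("side");t=cam("top")
for z in (.192,.205,.217,.234,.26): print(z,((pix(s,[.2735,.561,z])-[430,30])*6).round(),((pix(s,[.2735+.0427*.44,.561+.0427*.9,z])-[430,30])*6).round(),((pix(s,[.2735-.0427*.44,.561-.0427*.9,z])-[430,30])*6).round())
im=cv2.imread("pics/side0.png")[30:120,430:530]; im=np.clip(im*2.5,0,255).astype(np.uint8)
cv2.imwrite("pics/a7.png",cv2.resize(im,None,fx=6,fy=6,interpolation=cv2.INTER_NEAREST))
P=cloud(t); d=(P[...,2]>.188)&(P[...,2]<.29)&(np.hypot(P[...,0]-.488,P[...,1]-.303)<.1); Q=P[d]*1000
print(len(Q), Q.min(0),Q.max(0)) if len(Q) else 0
```

```text
0.192 [[239. 415.]] [[309. 431.]] [[169. 399.]]
0.205 [[244. 398.]] [[314. 415.]] [[174. 382.]]
0.217 [[248. 383.]] [[319. 399.]] [[178. 367.]]
0.234 [[255. 361.]] [[326. 377.]] [[184. 345.]]
0.26 [[265. 326.]] [[338. 343.]] [[194. 310.]]
85 [457.49901613 284.36235186 189.1354177 ] [520.31571352 308.50857962 289.84910778]
```

View pics/a7.png

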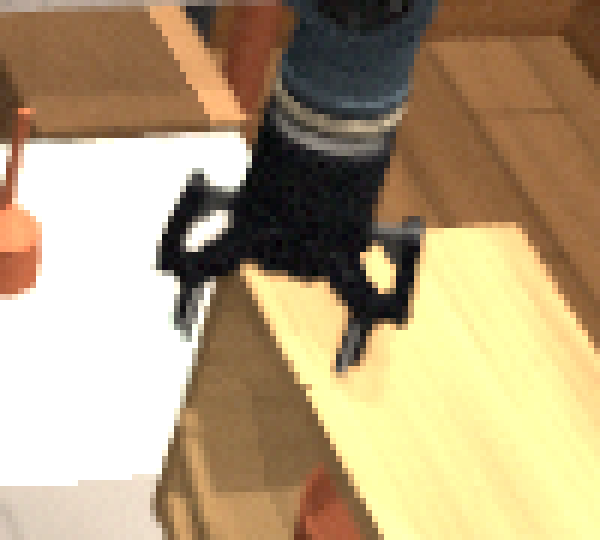

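```bash
python3 -m crank '[0,0,0,-10,0, 0,0,0,-15,0, 0,0,0,-18,0, 0,0,0,-20,0,0,0,0,-20,0]' ; python3 -m crank '[0,0,0,-2,0, 0,0,0,-4,0, 0,0,0,-6,0]'
```

```text
t: 4.0
tcp_pos: [0.4889, 0.3017, 0.2048]
tool_rot: [0.458, 0.539, -0.458, 0.539]
force: [0.7, -0.2, -0.3]
finger_gap: 0.004
t: 4.38
tcp_pos: [0.489, 0.3017, 0.1988]
tool_rot: [0.458, 0.539, -0.458, 0.539]
force: [-0.2, -0.1, -0.4]
finger_gap: -0.001
```

```bash
python3 -m crank '[0,0,0,-5,0, 0,0,0,-10,0, 0,0,0,-15,0,0,0,0,-18,0]' ; python3 -m crank '[0,0,0,-2,0, 0,0,0,-4,0,0,0,0,-6,0]';  python3 - <<'E'
from h import *
s=cam("side"); P=cloud(s)
im=np.clip(s["img"][80:170,400:480].astype(float)*2.5,0,255).astype(np.uint8)[:,:,::-1]
cv2.imwrite("pics/a8.png",cv2.resize(im,None,fx=6,fy=6,interpolation=cv2.INTER_NEAREST))
E
```

```text
t: 4.88
tcp_pos: [0.4887, 0.3017, 0.1804]
tool_rot: [0.458, 0.539, -0.458, 0.538]
force: [-0.3, 0.9, 0.5]
finger_gap: -0.001
t: 5.25
tcp_pos: [0.489, 0.3018, 0.1749]
tool_rot: [0.458, 0.539, -0.458, 0.539]
force: [-0.2, -0.2, -0.0]
finger_gap: -0.003
```

View pics/a8.png

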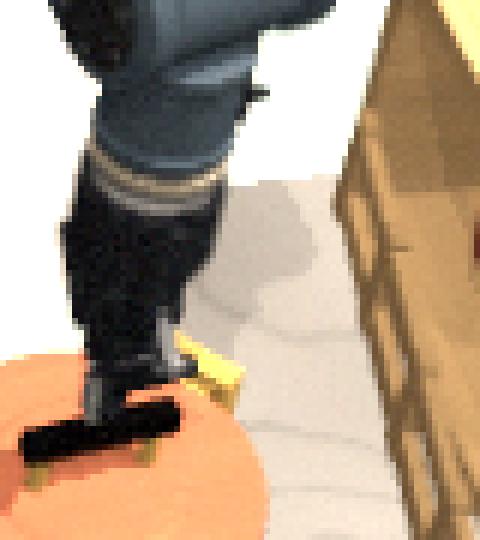

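```bash
for i in 1 2; do python3 -m crank '[0,0,0,-2,0, 0,0,0,-3,0,0,0,0,-4,0]'; done
```

```text
t: 5.68
tcp_pos: [0.489, 0.3017, 0.1709]
tool_rot: [0.458, 0.539, -0.458, 0.539]
force: [0.7, 0.1, -0.8]
finger_gap: 0.005
t: 6.05
tcp_pos: [0.4891, 0.3018, 0.1706]
tool_rot: [0.459, 0.538, -0.458, 0.539]
force: [-6.6, -3.2, 24.7]
finger_gap: -0.002
```

```bash
python3 -m crank '[0,0,0,10,0, 1,0,0,12,0, 1,0,0,12,0, 1,0,0,12,0,1,0,0,12,0,1,0,1,0,0,1,0,1,-10,0,1,0,1,-20,0,1,0,1,-25,0,1,0,1,-25,0]' 30;  python3 - <<'E'
from h import *
go(488.5,302.7,142.5,9.2)
s=cam("side"); P=cloud(s)
im=np.clip(s["img"][80:170,400:480].astype(float)*2.5,0,255).astype(np.uint8)[:,:,::-1]
cv2.imwrite("pics/a9.png",cv2.resize(im,None,fx=6,fy=6,interpolation=cv2.INTER_NEAREST))
E
```

```text
t: 7.3
tcp_pos: [0.4887, 0.3026, 0.1413]
tool_rot: [0.458, 0.539, -0.459, 0.538]
force: [0.2, 0.3, 0.1]
finger_gap: 1.001
shift [-0.2  0.1  1.2] turn -0.0 alt 3.141 q6 0.199 gap 1.001 F [0.2 0.3 0.1] t 7.3
```

View pics/a9.png

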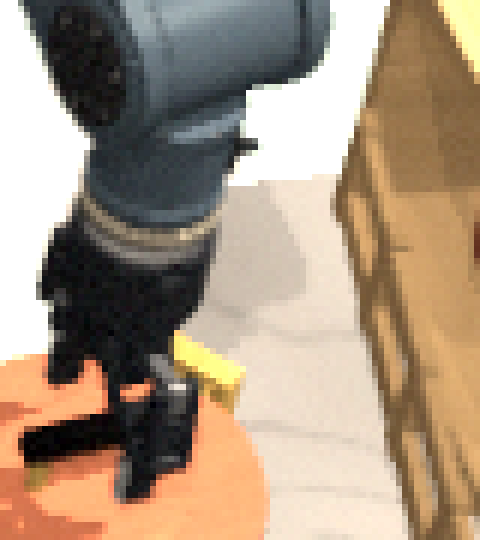

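```bash
python3 -m crank '[0,0,0,0,0,0,0,0,0,0,0,0,0,0,0,0,0,0,0,0,0,0,0,0,0,0,0,0,0,0]' 80
```

```text
t: 8.1
tcp_pos: [0.4894, 0.3029, 0.1424]
tool_rot: [0.459, 0.538, -0.458, 0.539]
force: [0.3, -0.5, 3.3]
finger_gap: 0.176
```

```bash
python3 -m crank '[0,0,0,0,0.1,0,0,0,0,0.2,0,0,0,0,0.3,0,0,0,0,0.4,0,0,0,0,0.5,0,0,0,0,0.6,0,0,0,0,0.7,0,0,0,0,0.78,0,0,0,0,0.78]'; python3 -m crank '[0,0,0,3,0,0,0,0,6,0,0,0,0,10,0,0,0,0,15,0]'
```

```text
t: 9.22
tcp_pos: [0.4893, 0.303, 0.1424]
tool_rot: [0.22, 0.672, -0.219, 0.672]
force: [0.2, 0.5, 4.3]
finger_gap: 0.172
t: 9.72
tcp_pos: [0.4886, 0.3026, 0.1567]
tool_rot: [0.219, 0.673, -0.219, 0.672]
force: [0.2, 1.0, -5.3]
finger_gap: 0.172
```

```bash
python3 -m crank '[0,0,0,30,0,0,0,0,60,0,0,0,-50,60,0,0,-10,-110,60,0,0,-20,-170,60,0,0,-28,-230,60,0,0,-34,-290,50,0,0,-34,-325,20,0,0,-34,-329,0,0,0,-34,-329,0,0]'
python3 - <<'E'
from h import *
go(454.3,-27,21,51)
t=cam("top"); save(t,"b1",(120,130,380,310),3)
E
```

```text
t: 10.98
tcp_pos: [0.4539, -0.0266, 0.1561]
tool_rot: [0.22, 0.673, -0.22, 0.671]
force: [0.3, -0.0, -5.2]
finger_gap: 0.173
shift [   0.4   -0.4 -135.1] turn -0.049 alt 3.093 q6 -1.245 gap 0.173 F [ 0.3 -0.  -5.2] t 10.97
```

View pics/b1.png

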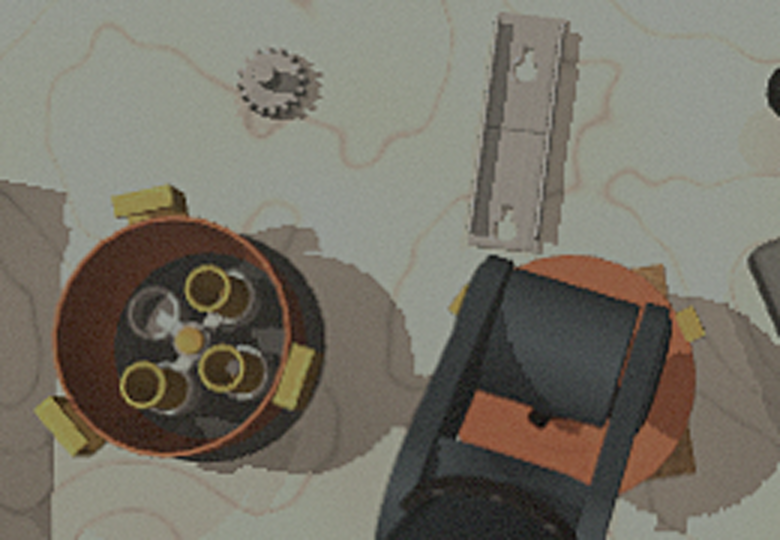

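```bash
python3 -m crank '[0,0,0,-40,0,0,0,0,-80,0,0,0,0,-110,0,0,0,0,-123,0,0,0,0,-125,0]'; python3 -m crank '[0,0,0,-4,0,0,0,0,-7,0,0,0,0,-10,0]';python3 -m crank '[0,0,0,-1,0]'
```

```text
t: 11.65
tcp_pos: [0.4558, -0.026, 0.0321]
tool_rot: [0.219, 0.672, -0.219, 0.673]
force: [0.0, 0.2, -3.8]
finger_gap: 0.169
t: 12.02
tcp_pos: [0.4554, -0.0264, 0.0223]
tool_rot: [0.219, 0.672, -0.219, 0.673]
force: [0.7, 0.8, -3.8]
finger_gap: 0.175
t: 12.15
tcp_pos: [0.455, -0.0263, 0.021]
tool_rot: [0.219, 0.672, -0.219, 0.672]
force: [-0.9, -0.5, -4.7]
finger_gap: 0.172
```

```bash
python3 -m crank '[0,0,0,-1,0,0,0,0,-2,0]';python3 -m crank '[0,0,0,-1,0,0,0,0,-1,0]'
```

```text
t: 12.4
tcp_pos: [0.455, -0.0263, 0.0194]
tool_rot: [0.219, 0.672, -0.219, 0.672]
force: [-2.1, 0.5, 10.3]
finger_gap: 0.174
t: 12.65
tcp_pos: [0.455, -0.0263, 0.0193]
tool_rot: [0.219, 0.672, -0.219, 0.673]
force: [-2.4, 0.3, 11.4]
finger_gap: 0.17
```

```bash
python3 -m crank '[1,0,0,1,0,1,0,0,1,0,1,0,0,1,0,1,0,0,1,0,1,0,0,30,0,1,0,0,80,0,1,-30,0,130,0,1,-60,-40,150,0,1,-70,-80,150,0,1,-70,-80,150,0]'
python3 - <<'E'
from h import *
go(454.3,-27,21,51)
t=cam("top"); save(t,"b2",(120,130,380,310),3)
E
python3 meas.py
```

```text
t: 13.9
tcp_pos: [0.385, -0.1084, 0.1684]
tool_rot: [0.22, 0.671, -0.221, 0.673]
force: [-0.3, 0.1, -0.1]
finger_gap: 1.0
shift [  69.3   81.4 -147.4] turn -0.046 alt 3.095 q6 -1.492 gap 1.0 F [-0.3  0.1 -0.1] t 13.9
top lid (489.0140686035156, 303.1702880859375) 100.06977081298828 130.66335551004016
 hook 144 [597.2 325.9 145.5] (array([597.1, 326.2]), array([18.4, 49.9]), 12.40267276763916)
 hook 152 [453.9 196.3 145.2] (array([453.9, 196.5]), array([19. , 47.8]), 70.94852447509766)
 hook 156 [413.9 386.4 145.2] (array([413.3, 386.3]), array([50.7, 19.8]), 43.58707809448242)
 mat (array([394.2, 635.3]), array([213.5, 618.3]), 86.93492889404297)
 mat (array([454.8, -25.5]), array([195.5, 199.4]), 11.778261184692383)
 mat (array([ 345.6, -675.4]), array([209.8, 169.8]), 11.536125183105469)
 brass 20 [ 585.6 -280.5   64.1] [ 578.2 -271.7  113. ]
 brass 38 [ 552.8 -250.8  112.4] [ 552.6 -250.7  113. ]
 brass 19 [ 504.8 -334.2   54.8] [ 500.2 -322.1  113. ]
 brass 25 [ 458.8 -223.4   52.5] [ 456.3 -214.7  113. ]
 brass 47 [ 413.4 -306.5  110.7] [ 413.3 -306.7  113. ]
 brass 21 [ 408.6 -
[... 932 characters left out ...]
-307.8  113.3] [ 415.8 -306.6  113. ]
 brass 12 [ 412.4 -351.9   64.6] [ 453.  -343.3  113. ]
 brass 28 [ 551.4 -252.   112.7] [ 554. -251.  113.]
 brass 19 [ 511.2 -331.9   51.3] [ 561.1 -323.8  113. ]
 brass 16 [ 586.1 -280.2   62.5] [ 622.6 -275.1  113. ]
 case (array([ 486.5, -279.1]), array([233.5, 123.6]), 21.657583236694336) 59.75575989019788
 bar (array([ 487. , -278.6]), array([185. ,  35.1]), 21.32158660888672) 101.62303293067232
 panlips [(np.int64(21), (array([625.9,   1.1]), array([ 0.2, 83.8]), 81.78848266601562)), (np.int64(64), (array([704.3,  52. ]), array([  4.3, 172.3]), 83.03849792480469)), (np.int64(45), (array([729. , -12.1]), array([  3.4, 111.4]), 81.76056671142578))]
```

View pics/b2.png

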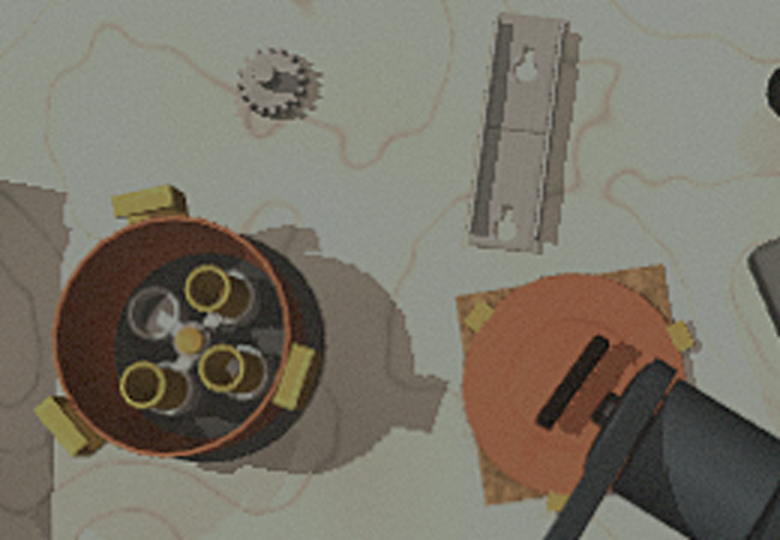

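Run:
```python
from h import *
t=cam("top"); s=cam("side")
print(plane(t,[[120+519/3,130+130.5/3],[120+573/3,130+382/3],[120+535/3,130+15/3],[120+507/3,130+248/3]],.005)*1000)
print(plane(t,[[120+573/3,130+382/3]],.061)*1000)
for n,c in(("top",t),("side",s)):
    P=cloud(c);Z=P[...,2]
    m=(np.hypot(P[...,0]-.455,P[...,1]+.027)<.06)&(Z>.045)&(Z<.075)&(c["hsv"][...,2]<70)
    b=max(blobs(m),key=np.sum); print(n,b.sum(),mrect(P[b][:,:2]))
    # pan: lowish grey
    X,Y=P[...,0],P[...,1]
    e=np.array([-.9926,.1216]);f=np.array([-.1216,-.9926])
    u=(X-.6875)*e[0]+(Y-.0247)*e[1]; w=(X-.6875)*f[0]+(Y-.0247)*f[1]
    m=(abs(u)<.14)&(abs(w)<.05)&(Z>.012)&(Z<.04)
    print(" lips u",np.nanmin(u[m])*1e3,np.nanmax(u[m])*1e3,"w",np.nanpercentile(w[m],[1,10,50,90,99])*1e3)
    uv=np.argwhere(m)
save(t,"b3",(265,125,325,220),6)
for uu in(110,93,75,0,-57,-75,-110):
  p=np.array([.6875,.0247])+uu/1e3*e; print(uu,((pix(t,[p[0],p[1],.005])-[265,125])*6).round())
```

```text
[[684.08720972  22.90612886   5.        ]
 [453.83785077 -25.96268675   5.        ]
 [794.01898631   8.35533179   5.        ]
 [575.23484799  33.51919996   5.        ]]
[[451.35866978 -27.1227371   61.        ]]
top 211 (array([452.85855103, -25.80997086]), array([15.83791351, 90.54750824]), 54.07182312011719)
 lips u -98.45352177951098 139.8697326789994 w [-33.09595042 -31.49830584   1.95227272  31.20925046  47.35946944]
side 122 (array([456.33709717, -26.1816864 ]), array([18.12278366, 93.75026703]), 53.9865837097168)
 lips u -109.50751629968677 139.71742731770087 w [-31.29538998 -30.16168111  13.78203853  32.73502622  49.52548435]
110 [[134. 519.]]
93 [[139. 483.]]
75 [[144. 444.]]
0 [[164. 284.]]
-57 [[180. 164.]]
-75 [[184. 127.]]
-110 [[194.  55.]]
```

View pics/b3.png

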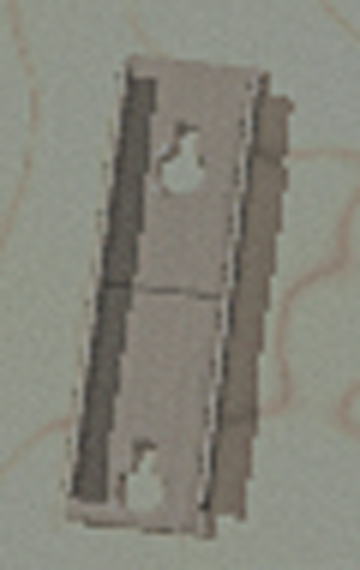

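```bash
python3 -m crank '[1,20,10,0,-0.18,1,50,20,0,-0.36,1,80,30,0,-0.54,1,110,45,0,-0.72,1,140,60,0,-0.9,1,170,75,0,-1.08,1,200,90,0,-1.26,1,230,105,-20,-1.44,1,260,120,-40,-1.62,1,280,128,-60,-1.8]';python3 -m crank '[1,5,1,0,-0.18,1,10,2,0,-0.36,1,15,3,0,-0.54,1,18,4,0,-0.72,1,22,4,0,-0.835,1,22,4,0,-0.835]'
python3 - <<'E'
from h import *
go(687,24,-15,-97)
s=cam("side"); save(s,"c1",(290,150,410,290),4)
E
```

```text
t: 15.4
tcp_pos: [0.6658, 0.0244, 0.1064]
tool_rot: [-0.663, -0.246, 0.663, -0.245]
force: [-0.6, -0.1, -0.9]
finger_gap: 1.002
t: 16.15
tcp_pos: [0.6866, 0.0273, 0.107]
tool_rot: [-0.705, 0.042, 0.706, 0.042]
force: [0.1, -0.1, 0.2]
finger_gap: 0.998
shift [   0.4   -3.3 -122. ] turn -0.002 alt 3.139 q6 1.568 gap 0.998 F [ 0.1 -0.1  0.2] t 16.15
```

View pics/c1.png

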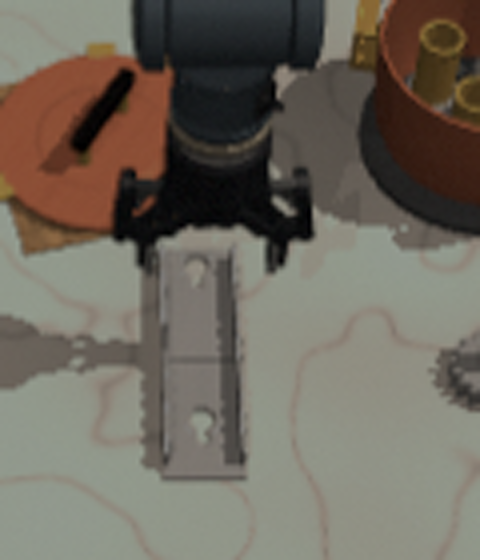

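```bash
python3 -m crank '[1,0,-3,-40,0,1,0,-3,-80,0,1,0,-3,-97,0,1,0,-3,-97,0]';python3 - <<'E'
from h import *
go(687,24,-15,-97)
s=cam("side"); save(s,"c2",(310,180,390,280),6)
E
```

```text
t: 16.7
tcp_pos: [0.6859, 0.0232, 0.0096]
tool_rot: [-0.705, 0.043, 0.707, 0.043]
force: [0.7, 0.0, -0.2]
finger_gap: 0.999
shift [  1.1   0.8 -24.6] turn -0.0 alt 3.142 q6 1.564 gap 0.999 F [ 0.7  0.  -0.2] t 16.7
```

View pics/c2.png

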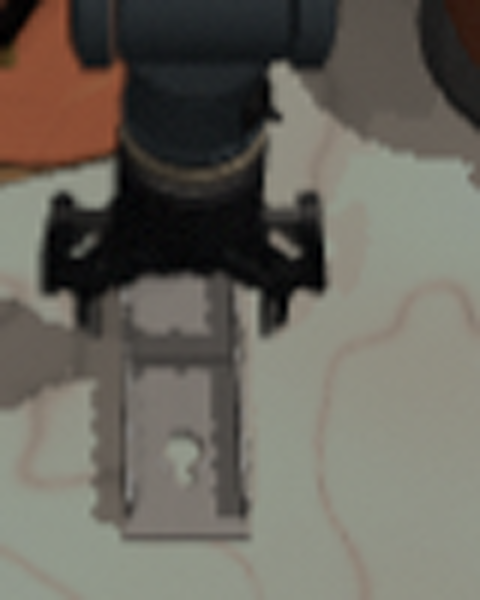

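```bash
python3 -m crank '[1,1,0.5,-10,0,1,1,0.5,-20,0,1,1,0.5,-25,0,1,1,0.5,-25,0]';python3 -m crank '[0,0,0,0,0,0,0,0,0,0,0,0,0,0,0,0,0,0,0,0]' 60
python3 - <<'E'
from h import *
go(687,24,-15,-97)
s=cam("side"); save(s,"c3",(310,180,390,280),6)
E
```

```text
t: 17.25
tcp_pos: [0.6875, 0.0232, -0.0147]
tool_rot: [-0.705, 0.044, 0.706, 0.044]
force: [0.8, 0.5, -1.0]
finger_gap: 1.004
t: 17.75
tcp_pos: [0.6886, 0.0235, -0.0133]
tool_rot: [0.706, -0.043, -0.705, -0.044]
force: [-0.2, 0.7, 5.6]
finger_gap: 0.732
shift [-1.6  0.5 -1.7] turn 0.001 alt -3.14 q6 1.566 gap 0.732 F [-0.2  0.7  5.6] t 17.75
```

View pics/c3.png

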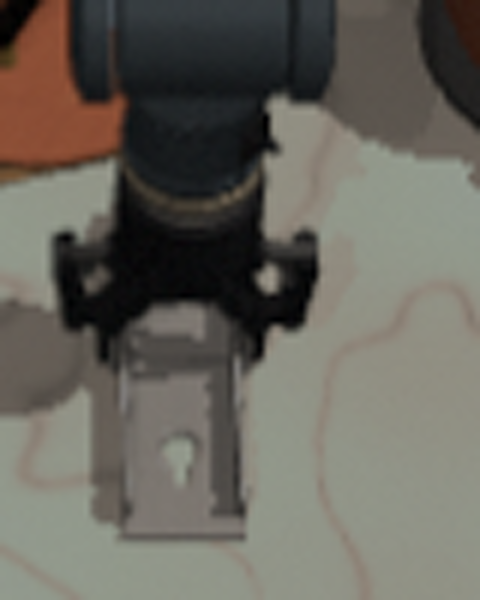

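```bash
python3 -m crank '[0,0,0,30,0,0,0,0,80,0,0,0,0,130,0,0,-25,-40,160,0.1,0,-60,-90,165,0.2,0,-95,-140,165,0.3,0,-130,-190,165,0.4,0,-160,-245,165,0.504,0,-187,-296,165,0.504,0,-187,-296,165,0.504]'; python3 -m crank '[0,0,0,0,0,0,0,0,0,0]';python3 - <<'E'
from h import *
go(500.7,-272.3,150,111.9)
s=cam("side"); save(s,"d1",(200,120,300,220),6)
t=cam("top"); save(t,"d2",(350,170,450,300),5)
E
```

```text
t: 19.05
tcp_pos: [0.498, -0.2767, 0.1495]
tool_rot: [-0.694, -0.132, 0.696, -0.131]
force: [0.0, 0.8, -5.1]
finger_gap: 0.732
t: 19.3
tcp_pos: [0.5008, -0.2712, 0.1501]
tool_rot: [-0.694, -0.135, 0.695, -0.134]
force: [0.4, -0.6, -4.0]
finger_gap: 0.733
shift [-0.1 -1.1 -0.1] turn -0.0 alt 3.141 q6 0.496 gap 0.733 F [ 0.4 -0.6 -4. ] t 19.3
```

View pics/d1.png

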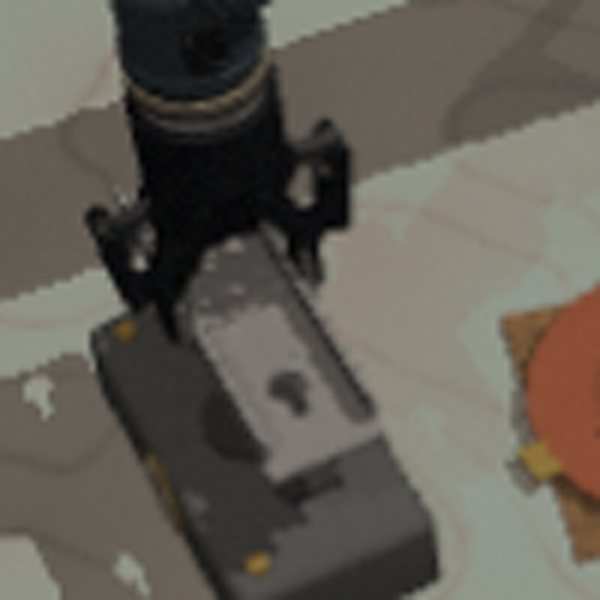

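View pics/d2.png

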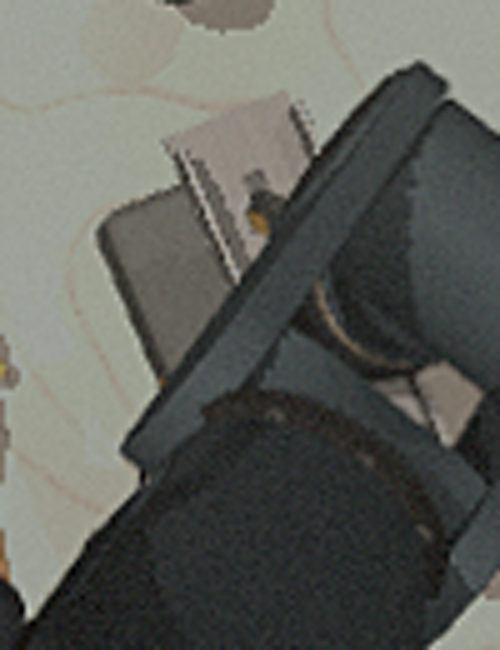

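```bash
cat > pan.py <<'E'
from h import *
import sys
zf=float(sys.argv[1]) # floor top z mm
ex=np.array([np.cos(np.radians(201.9)),np.sin(np.radians(201.9))]);ey=np.array([-ex[1],ex[0]])
S=np.array([484,-279.])
for n in("side","top"):
    c=cam(n); v,u=np.mgrid[0:400,0:640]; q=plane(c,np.c_[u.ravel(),v.ravel()],zf/1000)[:,:2]*1000-S
    a=(q@ex).reshape(400,640); b=(q@ey).reshape(400,640); P=cloud(c)
    fl=(a>-150)&(a<-70)&(abs(b)<40)&(abs(P[...,2]*1000-zf)<8)
    print(n,"floor z",np.median(P[fl][:,2])*1000,fl.sum())
    # rectified crop 2px/mm for viewing : a -150..-40, b -45..45
    A,B=np.meshgrid(np.arange(-150,-20,.25),np.arange(-45,45,.25))
    W=np.stack([S[0]+A*ex[0]+B*ey[0],S[1]+A*ex[1]+B*ey[1],np.full(A.shape,zf)],-1).reshape(-1,3)/1000
    m=pix(c,W).reshape(A.shape+(2,)).astype(np.float32)
    r=cv2.remap(c["img"],m[...,0],m[...,1],cv2.INTER_LINEAR); r=np.clip(r*1.8,0,255).astype(np.uint8)
    for k in range(0,130,10): cv2.line(r,(k*4,0),(k*4,8),(255,0,0),1)
    for k in range(5,90,10): cv2.line(r,(0,k*4),(8,k*4),(255,0,0),1)
    cv2.imwrite(f"pics/{sys.argv[2]}_{n}.png",r[:,:,::-1])
E
python3 pan.py 168 e1
```

```text
side floor z 169.1032435487869 258
top floor z 167.75425811205304 459
```

View pics/e1_side.png

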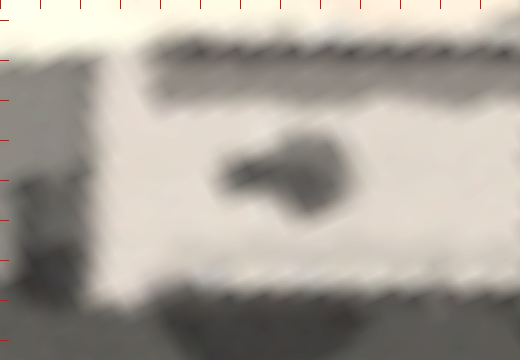

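View pics/e1_top.png

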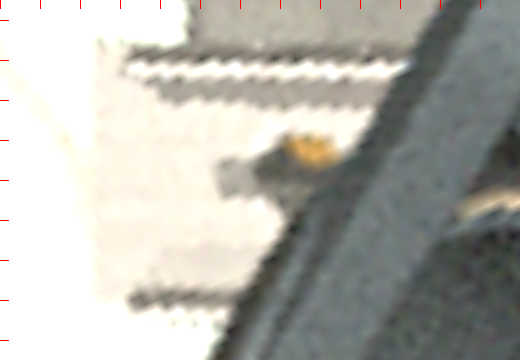

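```bash
python3 -m crank '[0,2,0,-20,0,0,2,0,-35,0,0,2,0,-42,0,0,2,0,-42,0]'
python3 - <<'E'
from h import *
go(502.7,-271.3,105,111.9)
E
python3 pan.py 126 e2
```

```text
t: 20.0
tcp_pos: [0.5027, -0.2724, 0.1083]
tool_rot: [-0.694, -0.134, 0.695, -0.134]
force: [0.5, 1.4, -5.3]
finger_gap: 0.736
shift [ 0.   1.1 -3.3] turn 0.001 alt -3.14 q6 0.498 gap 0.736 F [ 0.5  1.4 -5.3] t 20.0
side floor z 126.97048750691809 260
top floor z 126.21316180906095 427
```

View pics/e2_side.png

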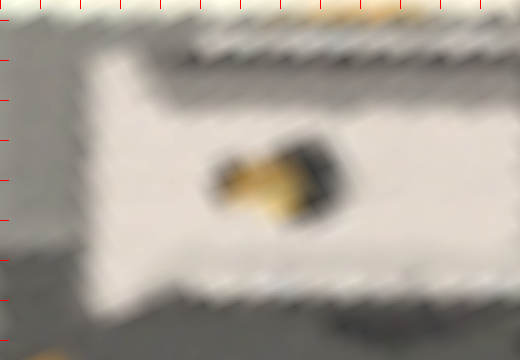

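View pics/e2_top.png

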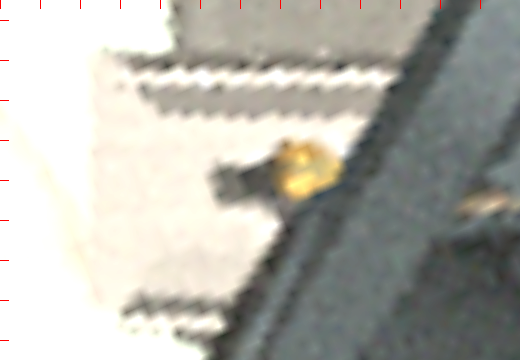

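```bash
python3 -m crank '[0,0,0.3,-5,0,0,0,0.3,-9,0,0,0,0.3,-12,0,0,0,0.3,-12,0]';python3 -m crank '[0,0,0,-3,0,0,0,0,-6,0,0,0,0,-6,0]'
```

```text
t: 20.6
tcp_pos: [0.5027, -0.2723, 0.0966]
tool_rot: [-0.694, -0.134, 0.694, -0.134]
force: [0.6, 0.2, -4.7]
finger_gap: 0.737
t: 20.98
tcp_pos: [0.5027, -0.2723, 0.0906]
tool_rot: [-0.694, -0.134, 0.695, -0.134]
force: [0.6, 0.0, -6.1]
finger_gap: 0.733
```

```bash
python3 -m crank '[0,0,0,-1,0,0,0,0,-2,0]';python3 -m crank '[0,0,0,-1,0,0,0,0,-2,0,0,0,0,-2,0]'
```

```text
t: 21.22
tcp_pos: [0.503, -0.2725, 0.0889]
tool_rot: [0.694, 0.134, -0.694, 0.134]
force: [0.4, 0.7, -4.7]
finger_gap: 0.734
t: 21.6
tcp_pos: [0.503, -0.2725, 0.087]
tool_rot: [0.694, 0.134, -0.694, 0.134]
force: [-0.2, -0.0, -3.8]
finger_gap: 0.733
```

```bash
python3 -m crank '[0,0,0,-1,0,0,0,0,-1,0]';python3 -m crank '[0,0,0,-1,0,0,0,0,-1,0]'
```

```text
t: 21.85
tcp_pos: [0.503, -0.2725, 0.0861]
tool_rot: [0.694, 0.134, -0.694, 0.134]
force: [-0.6, 0.6, -2.3]
finger_gap: 0.73
t: 22.1
tcp_pos: [0.503, -0.2725, 0.0851]
tool_rot: [0.694, 0.134, -0.694, 0.134]
force: [-0.3, 0.3, -2.0]
finger_gap: 0.733
```

```bash
python3 -m crank '[0,-3,-1.2,0,0,0,-6,-2.4,0,0,0,-9,-3.6,0,0,0,-12,-4.8,0,0,0,-14,-5.6,0,0,0,-14,-5.6,0,0]'; python3 -m crank '[0,-1,-0.4,0,0,0,-2,-0.8,0,0,0,-3,-1.2,0,0,0,-3,-1.2,0,0]'
```

```text
t: 22.85
tcp_pos: [0.4885, -0.2782, 0.0849]
tool_rot: [-0.694, -0.134, 0.695, -0.134]
force: [0.8, 1.3, -0.2]
finger_gap: 0.735
t: 23.35
tcp_pos: [0.4858, -0.2793, 0.0849]
tool_rot: [-0.694, -0.134, 0.694, -0.134]
force: [2.1, 1.5, -0.9]
finger_gap: 0.733
```

```bash
python3 -m crank '[0,-0.5,-0.2,0,0,0,-1,-0.4,0,0,0,-1,-0.4,0,0]'; python3 -m crank '[0,-0.5,-0.2,0,0,0,-1,-0.4,0,0,0,-1,-0.4,0,0]'
```

```text
t: 23.72
tcp_pos: [0.4851, -0.2796, 0.0849]
tool_rot: [0.694, 0.134, -0.694, 0.134]
force: [3.2, 2.2, -1.0]
finger_gap: 0.735
t: 24.1
tcp_pos: [0.4849, -0.2797, 0.085]
tool_rot: [0.695, 0.134, -0.694, 0.134]
force: [4.6, 4.1, -1.8]
finger_gap: 0.73
```

```bash
python3 -m crank '[0,-1,-0.4,0,0,0,-1.5,-0.6,0,0,0,-1.5,-0.6,0,0]'; python3 -m crank '[0,2.5,1,0,0,1,2.5,1,0,0,1,2.5,1,0,0,1,2.5,1,0,0,1,2.5,1,0,0,1,2.5,1,30,0,1,2.5,1,80,0,1,-30,-20,120,0,1,-60,-50,140,0,1,-60,-50,140,0]' 40;python3 - <<'E'
from h import *
go(502.7,-271.3,105,111.9)
s=cam("side"); save(s,"f1",(200,120,300,220),6)
t=cam("top"); save(t,"f2",(350,170,450,300),5)
E
python3 pan.py 103 e3
```

```text
t: 24.48
tcp_pos: [0.4847, -0.2799, 0.0852]
tool_rot: [0.696, 0.133, -0.693, 0.133]
force: [8.7, 6.8, -1.2]
finger_gap: 0.729
t: 25.72
tcp_pos: [0.4217, -0.3333, 0.227]
tool_rot: [0.695, 0.131, -0.694, 0.134]
force: [0.1, 1.1, 0.5]
finger_gap: 0.999
shift [  81.   62. -122.] turn 0.005 alt -3.136 q6 0.318 gap 0.999 F [0.1 1.1 0.5] t 25.73
side floor z 103.07663989790771 196
top floor z 101.927003188377 350
```

View pics/f1.png

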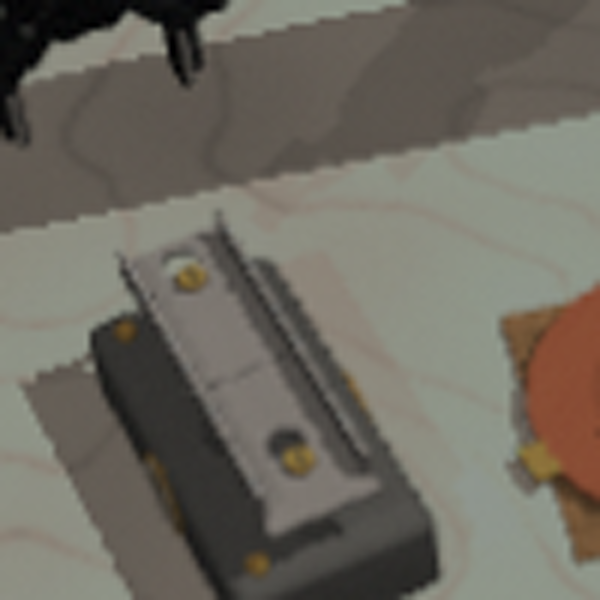

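View pics/f2.png

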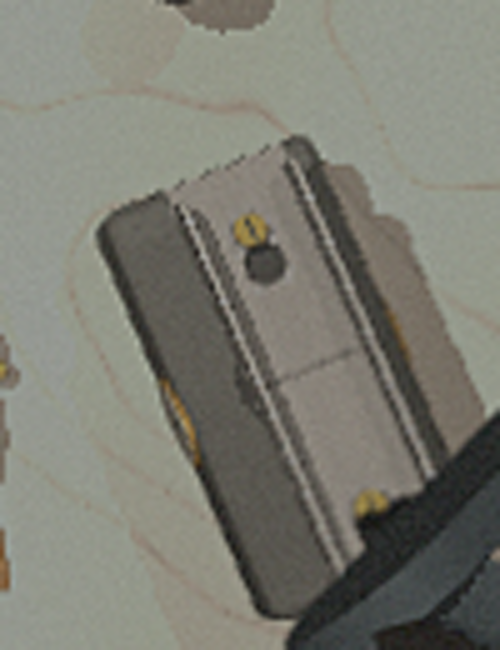

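```bash
cat > rim.py <<'E'
from h import *
z=.117
for n in("top","side"):
    c=cam(n); h=c["hsv"]; v,u=np.mgrid[0:400,0:640]; q=plane(c,np.c_[u.ravel(),v.ravel()],z)*1000
    q=q.reshape(400,640,3); P=cloud(c)
    m=(np.hypot(q[...,0]-489,q[...,1]-303)<80)&(h[...,0]>=17)&(h[...,0]<=33)&(h[...,1]>75)&(abs(P[...,2]-z)<.012)
    for b in blobs(cv2.morphologyEx(m.astype(np.uint8),cv2.MORPH_CLOSE,np.ones((3,3))),15):
        (cc,r)=cv2.minEnclosingCircle(q[b&m][:,:2].astype(np.float32)); print(n,b.sum(),np.round(cc,1),round(r,1),np.nanmedian(P[b&m][:,2]).round(3))
E
python3 rim.py
python3 - <<'E'
from h import *
go(463.1,262.8,150,-33)
E
```

```text
top 87 [527.3 277.1] 20.0 0.115
top 90 [463.  263.5] 19.5 0.115
top 89 [448.3 328.6] 19.7 0.116
side 78 [455.1 328.3] 23.0 0.115
side 79 [468.  258.7] 24.8 0.115
side 87 [533.2 272.8] 24.5 0.114
shift [ 40.5 592.3 -73.9] turn 0.613 alt -2.529 q6 0.318 gap 0.996 F [0.4 0.  0.1] t 26.02
```

```bash
python3 -m crank '[1,10,60,0,0,1,20,120,0,0.1,1,25,180,0,0.2,1,30,240,0,0.3,1,35,300,0,0.4,1,38,360,0,0.5,1,40,420,0,0.613,1,41,480,0,0.613,1,41,540,0,0.613,1,41,592,0,0.613]';python3 -m crank '[1,0,0,-40,0,1,0,0,-65,0,1,0,0,-65,0]';  python3 - <<'E'
from h import *
go(463.5,263.2,72,-33)
t=cam("top"); save(t,"g1",(120,180,260,300),5)
t=cam("side"); save(t,"g2",(370,70,470,220),4)
E
```

```text
t: 27.28
tcp_pos: [0.4625, 0.2644, 0.2242]
tool_rot: [-0.621, -0.338, 0.622, -0.338]
force: [1.9, -0.8, 0.0]
finger_gap: 1.0
t: 27.65
tcp_pos: [0.4611, 0.2617, 0.1575]
tool_rot: [-0.619, -0.338, 0.623, -0.337]
force: [0.1, -0.6, -0.2]
finger_gap: 1.001
shift [  2.4   1.5 -85.5] turn -0.001 alt 3.141 q6 0.88 gap 1.001 F [ 0.1 -0.6 -0.2] t 27.65
```

View pics/g1.png

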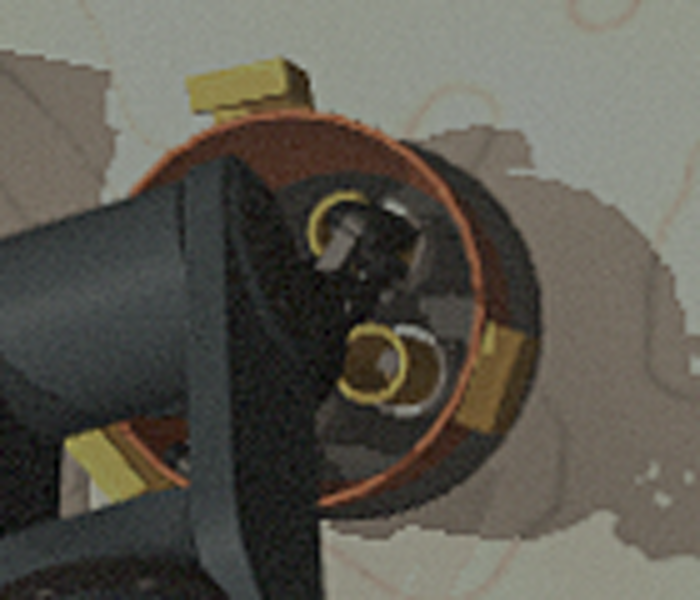

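View pics/g2.png

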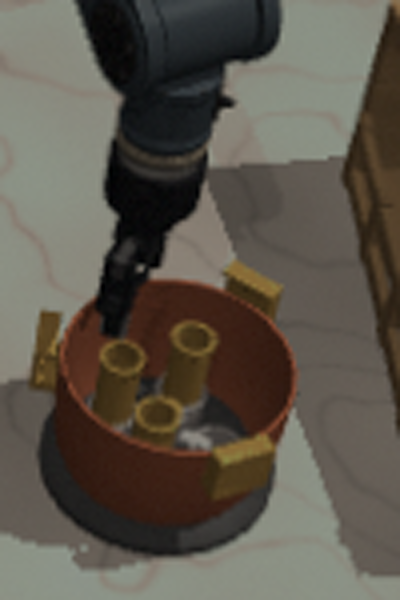

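```bash
python3 -m crank '[1,2.4,1.5,-20,0,1,2.4,1.5,-40,0,1,2.4,1.5,-55,0,1,2.4,1.5,-55,0]';python3 -m crank '[1,0,0,-10,0,1,0,0,-20,0,1,0,0,-30,0,1,0,0,-30,0]';python3 -m crank '[0,0,0,0,0,0,0,0,0,0,0,0,0,0,0,0,0,0,0,0,0,0,0,0,0]' 50
```

```text
t: 28.25
tcp_pos: [0.4657, 0.2627, 0.1047]
tool_rot: [-0.621, -0.337, 0.622, -0.337]
force: [0.0, -0.4, 0.6]
finger_gap: 0.995
t: 28.75
tcp_pos: [0.4652, 0.2626, 0.0739]
tool_rot: [-0.621, -0.337, 0.622, -0.337]
force: [-0.2, -0.6, 0.8]
finger_gap: 0.998
t: 29.38
tcp_pos: [0.4658, 0.2631, 0.0754]
tool_rot: [0.622, 0.337, -0.621, 0.337]
force: [-1.7, 0.7, 5.1]
finger_gap: 0.408
```

```bash
python3 -m crank '[0,0,0,10,0,0,0,0,40,0,0,0,0,80,0,0,0,0,120,0,0,0,0,150,0,0,0,0,150,0]';python3 - <<'E'
from h import *
go(484,-279,225,-68.1)
t=cam("side"); save(t,"g3",(370,70,470,220),4)
E
```

```text
t: 30.12
tcp_pos: [0.4674, 0.2631, 0.2271]
tool_rot: [0.624, 0.337, -0.62, 0.338]
force: [1.8, -0.3, -2.8]
finger_gap: 0.406
shift [  16.6 -542.1   -2.1] turn -0.612 alt 2.53 q6 0.882 gap 0.406 F [ 1.8 -0.3 -2.8] t 30.12
```

View pics/g3.png

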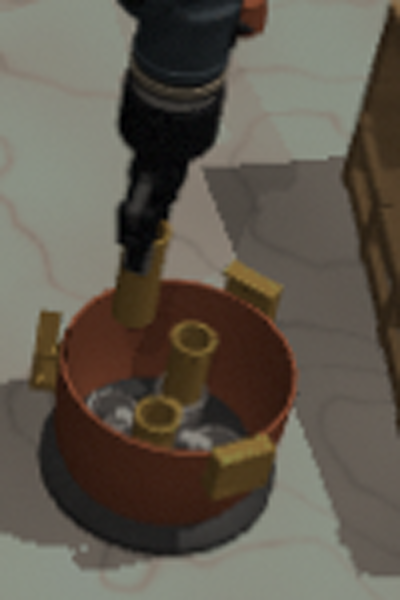

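```bash
python3 -m crank '[0,0,-55,0,-0.05,0,2,-110,0,-0.1,0,4,-165,0,-0.2,0,6,-220,0,-0.3,0,8,-275,0,-0.4,0,10,-330,0,-0.5,0,12,-385,0,-0.612,0,14,-440,0,-0.612,0,15,-495,0,-0.612,0,16.6,-542.3,0,-0.612]';python3 -m crank '[0,0,0,0,0,0,0,0,0,0]';python3 - <<'E'
from h import *
go(484,-279.3,225,-68.1)
t=cam("side"); save(t,"h1",(190,70,310,210),5)
E
```

```text
t: 31.42
tcp_pos: [0.481, -0.2808, 0.2223]
tool_rot: [-0.693, -0.135, 0.695, -0.133]
force: [1.0, -0.6, -3.8]
finger_gap: 0.407
t: 31.68
tcp_pos: [0.481, -0.2783, 0.2227]
tool_rot: [-0.693, -0.136, 0.695, -0.132]
force: [0.2, 0.5, -2.8]
finger_gap: 0.406
shift [ 3.  -1.   2.3] turn 0.001 alt -3.14 q6 0.464 gap 0.406 F [ 0.2  0.5 -2.8] t 31.68
```

View pics/h1.png

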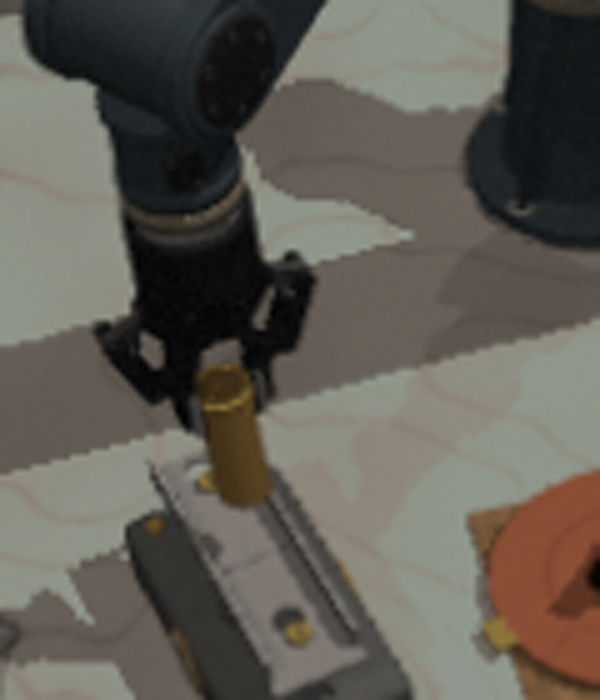

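```bash
cat > sl.py <<'E'
from h import *
import sys
# bottom/top of yellow sleeve blob, depth based
x0,y0=map(float,sys.argv[1:3]); zl,zh=map(float,sys.argv[3:5])
for n in("side","top"):
    c=cam(n);P=cloud(c)*1000;h=c["hsv"]
    m=(np.hypot(P[...,0]-x0,P[...,1]-y0)<28)&(P[...,2]>zl)&(P[...,2]<zh)&(h[...,0]>=14)&(h[...,0]<=33)&(h[...,1]>85)
    Q=P[m]; print(n,m.sum())
    for z in np.arange(zl,zh,12):
        k=(Q[:,2]>=z)&(Q[:,2]<z+12)
        if k.sum()>8: 
            # fit circle r=18 centre via least squares on points
            from scipy.optimize import least_squares
            r=least_squares(lambda p:np.hypot(Q[k,0]-p[0],Q[k,1]-p[1])-18,[x0-5,y0],loss="soft_l1"); print("  z",z,k.sum(),r.x.round(1),round(float(np.sqrt(2*r.cost/k.sum())),1))
E
python3 sl.py 484 -279 160 275
```

```text
side 295
  z 172.0 22 [ 480.6 -275.1] 1.3
  z 184.0 26 [ 480.  -274.4] 1.2
  z 196.0 27 [ 480.4 -275.9] 1.3
  z 208.0 32 [ 480.9 -275.9] 1.3
  z 220.0 25 [ 480.2 -277.2] 1.4
  z 232.0 39 [ 481.7 -276.3] 1.4
  z 244.0 50 [ 483.4 -277.1] 1.5
  z 256.0 66 [ 483.1 -277.3] 1.6
top 5
```

```bash
python3 -m crank '[0,4,-3.5,-20,0,0,4,-3.5,-40,0,0,4,-3.5,-54,0,0,4,-3.5,-58,0,0,4,-3.5,-58,0]'; python3 -m crank '[0,0,0,-2,0,0,0,0,-4,0,0,0,0,-4,0]'; python3 sl.py 484 -279 104 212
```

```text
t: 32.45
tcp_pos: [0.4866, -0.2828, 0.167]
tool_rot: [0.694, 0.134, -0.694, 0.134]
force: [1.3, 0.8, -2.2]
finger_gap: 0.409
t: 32.83
tcp_pos: [0.4864, -0.283, 0.163]
tool_rot: [0.694, 0.134, -0.694, 0.134]
force: [-1.1, 0.7, -3.7]
finger_gap: 0.404
side 279
  z 104.0 11 [ 483.4 -283.2] 1.4
  z 116.0 21 [ 486.  -281.5] 1.3
  z 128.0 24 [ 485.5 -281.1] 1.5
  z 140.0 27 [ 486.2 -281. ] 1.1
  z 152.0 28 [ 485.6 -280.7] 1.0
  z 164.0 29 [ 486.4 -281.6] 1.1
  z 176.0 44 [ 487.7 -280.4] 1.6
  z 188.0 41 [ 488.7 -282.4] 1.3
  z 200.0 54 [ 489.1 -281.9] 1.4
top 0
```

```bash
python3 -m crank '[0,-0.5,2,-1,0,0,-0.5,2,-2,0,0,-0.5,2,-2,0]'; for i in 1 2 3; do python3 -m crank '[0,0,0,-1,0,0,0,0,-1,0]'|egrep 'tcp|force'; done
```

```text
t: 33.3
tcp_pos: [0.4859, -0.2809, 0.1608]
tool_rot: [-0.694, -0.134, 0.694, -0.134]
force: [0.6, 0.3, -3.1]
finger_gap: 0.404
tcp_pos: [0.4859, -0.281, 0.1598]
force: [0.5, 0.3, -3.2]
tcp_pos: [0.486, -0.281, 0.1589]
force: [-0.4, -0.2, -2.2]
tcp_pos: [0.486, -0.281, 0.158]
force: [0.4, 0.3, -0.8]
```

```bash
python3 -m crank '[0,0,0,-1,0,0,0,0,-1,0]'; python3 -m crank '[0.55,0,0,0,0,0.6,0,0,0,0,1,0,0,0,0,1,0,0,0,0,1,0,0,20,0,1,0,0,60,0,1,0,30,90,0,1,0,60,90,0,1,0,60,90,0]' ; python3 sl.py 484 -279 104 212;python3 - <<'E'
from h import *
t=cam("side"); save(t,"h2",(190,70,310,210),5); t=cam("top"); save(t,"h3",(350,170,450,300),5)
E
python3 rim.py
```

```text
t: 34.3
tcp_pos: [0.4861, -0.2811, 0.1571]
tool_rot: [0.694, 0.134, -0.694, 0.134]
force: [0.2, 1.2, -0.1]
finger_gap: 0.406
t: 35.42
tcp_pos: [0.4856, -0.2192, 0.2474]
tool_rot: [0.694, 0.135, -0.694, 0.135]
force: [-0.4, -0.4, 0.5]
finger_gap: 1.0
side 276
  z 104.0 16 [ 484.4 -279.8] 1.6
  z 116.0 26 [ 485.5 -281.3] 1.3
  z 128.0 21 [ 484.9 -279.1] 1.5
  z 140.0 25 [ 484.8 -278. ] 1.3
  z 152.0 29 [ 484.9 -278.3] 1.1
  z 164.0 40 [ 486.5 -278.3] 1.4
  z 176.0 49 [ 486.6 -277.7] 1.6
  z 188.0 59 [ 487.2 -278.6] 1.5
  z 200.0 11 [ 488.4 -278.6] 1.2
top 0
top 88 [527.3 277.1] 20.0 0.116
top 83 [447.8 328.2] 20.2 0.116
side 77 [455.7 328.8] 23.2 0.115
side 78 [533.  273.9] 23.7 0.115
```

View pics/h2.png

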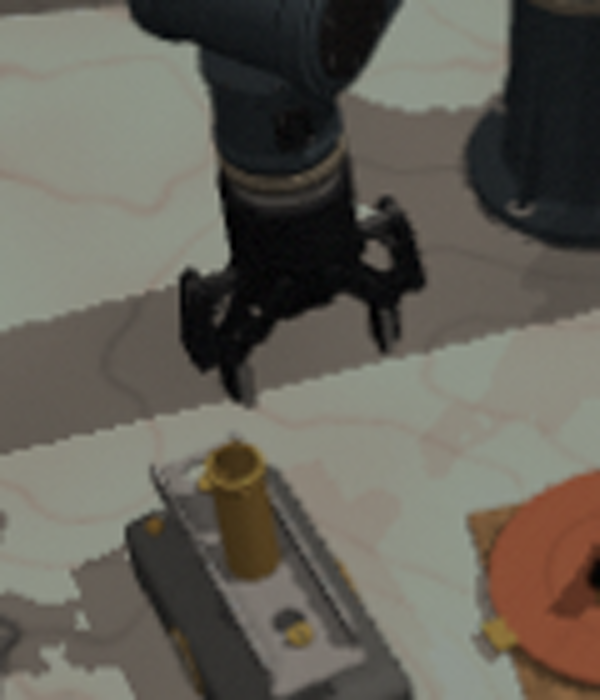

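View pics/h3.png

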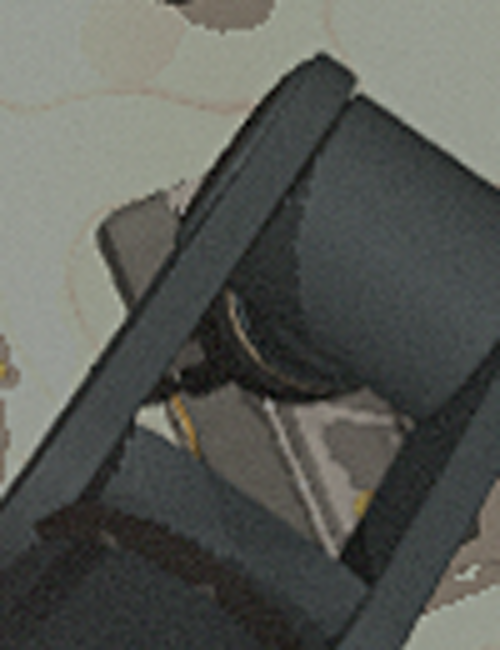

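```bash
python3 -m crank '[1,4,55,-10,-0.1,1,8,110,-20,-0.2,1,12,165,-20,-0.35,1,16,220,-20,-0.5,1,20,275,-20,-0.65,1,26,330,-20,-0.8,1,32,385,-20,-0.955,1,38,440,-20,-0.955,1,43,496,-30,-0.955,1,43,496,-60,-0.955]';python3 -m crank '[1,0,0,-10,0,1,0,0,-20,0,1,0,0,-20,0]';  python3 - <<'E'
from h import *
go(528.7,277,74,-123)
E
```

```text
t: 36.98
tcp_pos: [0.5311, 0.2791, 0.1876]
tool_rot: [0.68, -0.197, -0.677, -0.2]
force: [0.3, -0.8, -0.5]
finger_gap: 1.002
t: 37.35
tcp_pos: [0.5291, 0.2741, 0.1666]
tool_rot: [-0.678, 0.201, 0.678, 0.2]
force: [0.4, -0.8, -0.1]
finger_gap: 0.998
shift [ -0.4   2.9 -92.6] turn -0.001 alt 3.14 q6 2.436 gap 0.998 F [ 0.4 -0.8 -0.1] t 37.35
```

```bash
python3 -m crank '[1,0,3,-20,0,1,0,3,-40,0,1,0,3,-55,0,1,0,3,-55,0]'
python3 - <<'E'
from h import *
go(528.7,277,74,-123)
E
python3 -m crank '[1,0,0,-12,0,1,0,0,-25,0,1,0,0,-38,0,1,0,0,-38,0]';python3 -m crank '[0,0,0,0,0,0,0,0,0,0,0,0,0,0,0,0,0,0,0,0,0,0,0,0,0]' 50
```

```text
t: 37.85
tcp_pos: [0.5286, 0.2775, 0.1113]
tool_rot: [-0.678, 0.2, 0.679, 0.2]
force: [-0.4, -0.7, -0.3]
finger_gap: 0.996
shift [  0.1  -0.5 -37.3] turn -0.002 alt 3.14 q6 2.441 gap 0.996 F [-0.4 -0.7 -0.3] t 37.85
t: 38.35
tcp_pos: [0.5278, 0.2777, 0.0724]
tool_rot: [-0.677, 0.201, 0.679, 0.199]
force: [-0.2, 0.6, -0.7]
finger_gap: 0.996
t: 38.98
tcp_pos: [0.5296, 0.2783, 0.0746]
tool_rot: [0.679, -0.2, -0.678, -0.2]
force: [-0.8, 0.2, 3.8]
finger_gap: 0.406
```

```bash
python3 -m crank '[0,0,0,10,0,0,0,0,40,0,0,0,0,80,0,0,0,0,120,0,0,0,0,150,0,0,0,0,150,0]'; python3 -m crank '[0,0,-55,0,0.1,0,0,-110,0,0.2,0,0,-165,0,0.3,0,0,-220,0,0.45,0,0,-275,0,0.6,0,0,-330,0,0.8,0,-2,-385,0,0.958,0,-4,-440,0,0.958,0,-5,-495,0,0.958,0,-5,-541,0,0.958]';python3 -m crank '[0,0,0,0,0,0,0,0,0,0]';python3 - <<'E'
from h import *
go(524,-263,225,-68.1)
t=cam("side"); save(t,"i1",(190,70,310,210),5)
E
python3 sl.py 524 -263 155 275
```

```text
t: 39.72
tcp_pos: [0.5301, 0.2784, 0.2262]
tool_rot: [0.68, -0.199, -0.677, -0.201]
force: [0.2, -0.2, -2.2]
finger_gap: 0.41
t: 40.98
tcp_pos: [0.5223, -0.2643, 0.2214]
tool_rot: [-0.693, -0.136, 0.695, -0.134]
force: [0.4, 0.1, -3.2]
finger_gap: 0.404
t: 41.22
tcp_pos: [0.5224, -0.2619, 0.2218]
tool_rot: [-0.693, -0.136, 0.695, -0.133]
force: [0.7, 0.3, -4.2]
finger_gap: 0.407
shift [ 1.6 -1.1  3.2] turn -0.002 alt 3.14 q6 0.531 gap 0.407 F [ 0.7  0.3 -4.2] t 41.23
side 312
  z 167.0 24 [ 522.2 -262.5] 1.7
  z 179.0 28 [ 522.1 -261.9] 1.3
  z 191.0 27 [ 521.9 -262. ] 1.4
  z 203.0 26 [ 522.1 -261.9] 1.3
  z 215.0 28 [ 523.5 -261.1] 1.4
  z 227.0 31 [ 523.9 -260.4] 1.5
  z 239.0 58 [ 525.  -260.3] 1.8
  z 251.0 49 [ 526.1 -260.3] 1.6
  z 263.0 38 [ 526.3 -260.6] 1.3
top 16
  z 191.0 10 [ 517.3 -269.5] 1.0
```

View pics/i1.png

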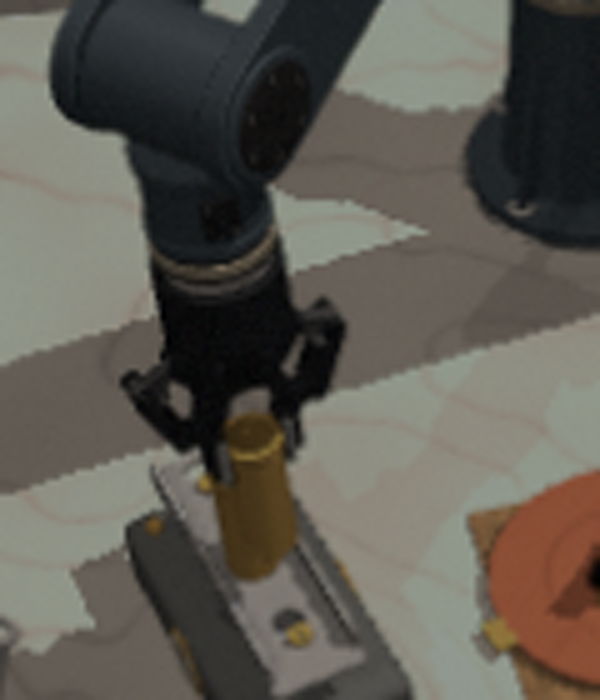

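```bash
python3 -m crank '[0,2,-1,-15,0,0,2,-1,-30,0,0,2,-1,-45,0,0,2,-1,-45,0]';python3 sl.py 524 -263 115 215
```

```text
t: 41.88
tcp_pos: [0.5247, -0.263, 0.1767]
tool_rot: [-0.693, -0.136, 0.695, -0.134]
force: [0.6, 0.4, -3.3]
finger_gap: 0.405
side 240
  z 127.0 24 [ 524.2 -263.3] 1.5
  z 139.0 29 [ 523.9 -262.9] 1.6
  z 151.0 21 [ 524.6 -262.4] 1.2
  z 163.0 28 [ 524.1 -262.9] 1.5
  z 175.0 28 [ 525.5 -263.2] 1.3
  z 187.0 39 [ 526.1 -263. ] 1.5
  z 199.0 50 [ 527.3 -262.6] 1.6
  z 211.0 15 [ 528.3 -263.2] 1.4
top 1
```

```bash
python3 -m crank '[0,0.5,0,-8,0,0,0.5,0,-14,0,0,0.5,0,-18,0,0,0.5,0,-18,0]'; for i in 1 2 3 4; do python3 -m crank '[0,0,0,-1,0,0,0,0,-1,0]'|egrep 'tcp|force'; done
```

```text
t: 42.48
tcp_pos: [0.5262, -0.2638, 0.1605]
tool_rot: [-0.694, -0.135, 0.694, -0.135]
force: [0.5, 0.0, -2.9]
finger_gap: 0.402
tcp_pos: [0.5265, -0.264, 0.16]
force: [0.4, -0.9, -2.9]
tcp_pos: [0.5264, -0.2639, 0.1589]
force: [0.2, -0.7, -2.5]
tcp_pos: [0.5264, -0.2639, 0.1578]
force: [0.6, 0.7, -2.5]
tcp_pos: [0.5264, -0.2639, 0.1568]
force: [-0.6, 0.7, -2.9]
```

```bash
for i in 1 2 3 4; do python3 -m crank '[0,0,0,-1,0,0,0,0,-1,0]'|egrep 'tcp|force'; done; python3 sl.py 524 -263 106 200
```

```text
tcp_pos: [0.5264, -0.264, 0.1559]
force: [0.1, -0.0, -2.6]
tcp_pos: [0.5266, -0.2639, 0.155]
force: [0.1, 0.4, -1.0]
tcp_pos: [0.5267, -0.2639, 0.154]
force: [0.9, 0.3, -1.1]
tcp_pos: [0.5268, -0.264, 0.1531]
force: [0.6, 1.5, 0.2]
side 270
  z 106.0 25 [ 526.9 -264.4] 1.1
  z 118.0 26 [ 559.9 -261.2] 2.9
  z 130.0 23 [ 527.7 -264.3] 1.3
  z 142.0 25 [ 527.  -264.6] 1.2
  z 154.0 29 [ 527.8 -264.1] 1.3
  z 166.0 39 [ 529. -264.] 1.8
  z 178.0 48 [ 529.3 -264.9] 1.8
  z 190.0 55 [ 529.  -264.1] 2.1
top 0
```

```bash
python3 -m crank '[0,0,0,4,0,0,-2,1,4,0,0,-2,1,4,0,0,-2,1,2,0,0,-2,1,0,0,0,-2,1,0,0]';python3 sl.py 524 -263 106 165
```

```text
t: 45.32
tcp_pos: [0.5247, -0.2628, 0.153]
tool_rot: [0.694, 0.135, -0.694, 0.135]
force: [0.9, 1.1, -0.6]
finger_gap: 0.409
side 124
  z 106.0 24 [ 525.2 -263.5] 1.4
  z 118.0 26 [ 525.7 -264.1] 1.5
  z 130.0 23 [ 525.  -263.2] 1.2
  z 142.0 26 [ 525.7 -263.3] 1.4
  z 154.0 25 [ 525.  -262.6] 1.5
top 0
```

Good; release, retreat to the bowl side, and look.

```bash
python3 -m crank '[0.55,0,0,0,0,0.6,0,0,0,0,1,0,0,0,0,1,0,0,0,0,1,0,0,20,0,1,0,0,60,0,1,0,50,90,0,1,-10,105,90,0,1,-20,160,80,0,1,-30,215,70,0]' ;python3 -m crank '[1,0,0,0,0]'
python3 - <<'E'
from h import *
go(449,329,74,-123)
t=cam("side"); save(t,"j2",(190,90,310,210),5); t=cam("top"); save(t,"j3",(350,170,450,300),5)
E
python3 sl.py 484 -279 106 200;python3 sl.py 524 -263 106 200;python3 rim.py
```

```text
t: 46.68
tcp_pos: [0.4942, -0.0465, 0.2231]
tool_rot: [0.695, 0.135, -0.694, 0.135]
force: [0.4, 0.7, 0.7]
finger_gap: 0.999
t: 46.8
tcp_pos: [0.492, -0.0442, 0.2222]
tool_rot: [-0.693, -0.138, 0.695, -0.136]
force: [0.3, -0.3, 0.2]
finger_gap: 0.998
shift [ -43.   373.2 -148.2] turn -0.966 alt 2.176 q6 0.864 gap 0.998 F [ 0.3 -0.3  0.2] t 46.8
side 148
  z 130.0 10 [ 517.2 -296.4] 1.2
  z 154.0 13 [ 493.1 -273.9] 1.4
  z 166.0 29 [ 494.6 -273.1] 1.5
  z 178.0 27 [ 495.8 -273.4] 1.4
  z 190.0 45 [ 495.8 -275. ] 1.5
top 286
  z 106.0 33 [ 480.4 -278.7] 1.9
  z 118.0 26 [ 484.7 -277.8] 1.4
  z 130.0 24 [ 485.6 -277.2] 1.2
  z 142.0 31 [ 487.9 -275.9] 1.3
  z 154.0 30 [ 489.  -275.3] 1.2
  z 166.0 29 [ 490.6 -274.9] 1.2
  z 178.0 26 [ 489.9 -275.1] 1.0
  z 190.0 87 [ 492.4 -275.9] 1.1
side 274
  z 106.0 20 [ 527.7 -263.7] 1.8
  z 118.0 23 [ 527.8 -262.6] 1.4
  z 130.0 28 [ 527.7 -261.8] 2.2
  z 142.0 27 [ 529.1 -261.5] 2.0
  z 154.0 30 [ 531.8 -262. ] 2.2
  z 166.0 38 [ 533.5 -261.6] 2.5
  z 178.0 52 [ 533.7 -263.2] 2.7
  z 190.0 56 [ 531.  -261.7] 2.8
top 342
  z 106.0 24 [ 522.4 -262.3] 1.7
  z 118.0 36 [ 524.8 -261. ] 1.6
  z 130.0 31 [ 525.4 -260.1] 1.9
  z 142.0 32 [ 526.  -261.7] 1.9
  z 154.0 40 [ 527.5 -260.4] 1.9
  z 166.0 35 [ 528.  -259.9] 2.2
  z 178.0 61 [ 529.2 -259.4] 2.2
  z 190.0 83 [ 530.  -259.9] 2.7
top 93 [447.8 328.2] 20.2 0.116
side 79 [455.7 328.8] 23.2 0.115
```

View pics/j2.png

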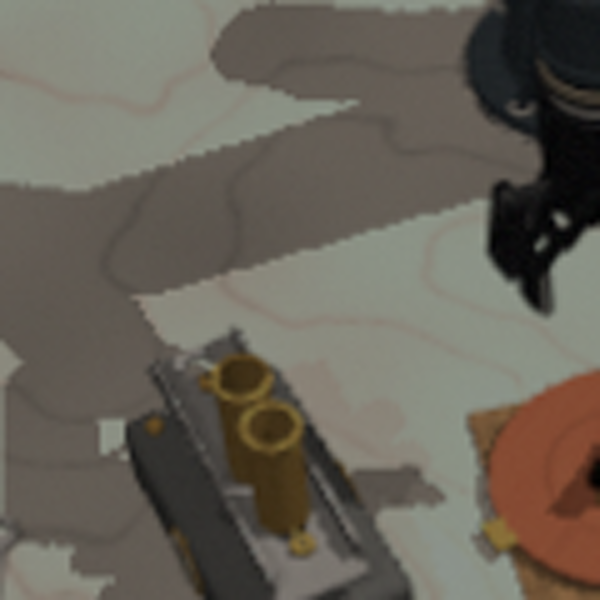

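View pics/j3.png

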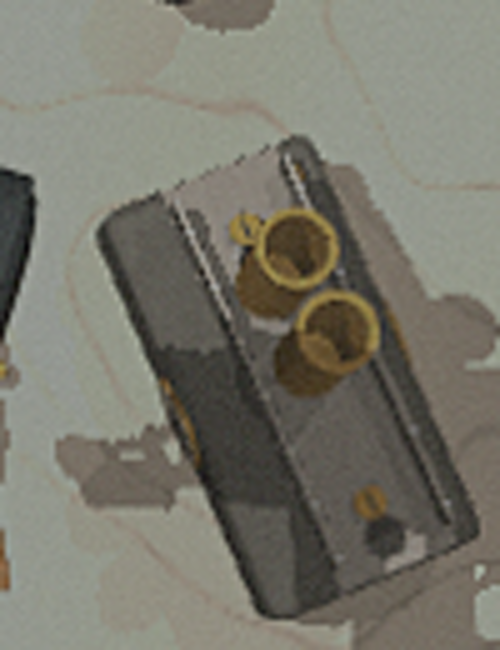

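```bash
python3 -m crank '[1,-4,50,0,-0.15,1,-9,105,0,-0.3,1,-15,160,0,-0.45,1,-22,215,0,-0.6,1,-29,270,0,-0.75,1,-36,325,-20,-0.9,1,-43,373,-50,-0.966,1,-43,373,-90,-0.966,1,-43,373,-110,-0.966,1,-43,373,-110,-0.966]';  python3 - <<'E'
from h import *
go(449,329,74,-123)
E
```

```text
t: 48.45
tcp_pos: [0.4507, 0.3242, 0.1112]
tool_rot: [-0.676, 0.204, 0.678, 0.202]
force: [0.7, -0.9, 0.7]
finger_gap: 1.002
shift [ -1.7   4.8 -37.2] turn 0.006 alt -3.136 q6 2.575 gap 1.002 F [ 0.7 -0.9  0.7] t 48.45
```

```bash
python3 -m crank '[1,-2,4,0,0,1,-2,4,0,0]'
python3 - <<'E'
from h import *
go(449,329,74,-123)
E
python3 -m crank '[1,0,0,-12,0,1,0,0,-25,0,1,0,0,-38,0,1,0,0,-38,0]';python3 -m crank '[0,0,0,0,0,0,0,0,0,0,0,0,0,0,0,0,0,0,0,0,0,0,0,0,0]' 50
```

```text
t: 48.7
tcp_pos: [0.4504, 0.3294, 0.1142]
tool_rot: [0.678, -0.202, -0.677, -0.203]
force: [-0.2, -0.4, -0.7]
finger_gap: 1.003
shift [ -1.4  -0.4 -40.2] turn 0.005 alt -3.136 q6 2.583 gap 1.003 F [-0.2 -0.4 -0.7] t 48.7
t: 49.2
tcp_pos: [0.4483, 0.3284, 0.0732]
tool_rot: [-0.676, 0.203, 0.678, 0.202]
force: [0.1, 0.6, 0.0]
finger_gap: 0.999
t: 49.82
tcp_pos: [0.4499, 0.3293, 0.0755]
tool_rot: [0.678, -0.202, -0.677, -0.203]
force: [-0.6, 0.3, 4.4]
finger_gap: 0.406
```

```bash
python3 -m crank '[0,0,0,10,0,0,0,0,40,0,0,0,0,90,0,0,0,0,140,0,0,0,0,190,0,0,0,0,190,0]'; python3 -m crank '[0,0,-60,0,0.1,0,0,-120,0,0.2,0,0,-180,0,0.3,0,0,-240,0,0.4,0,0,-300,0,0.5,0,0,-360,0,0.6,0,0,-420,0,0.75,0,0,-480,0,0.9,0,-2,-540,0,0.962,0,-3,-600,0,0.962]';python3 - <<'E'
from h import *
go(445,-295,265,-68.1)
E
```

```text
t: 50.58
tcp_pos: [0.4515, 0.3301, 0.2693]
tool_rot: [0.68, -0.2, -0.675, -0.205]
force: [1.0, 0.2, -3.1]
finger_gap: 0.408
t: 51.82
tcp_pos: [0.4448, -0.2718, 0.263]
tool_rot: [-0.694, -0.135, 0.695, -0.132]
force: [1.1, 0.2, -2.8]
finger_gap: 0.404
shift [  0.2 -23.2   2. ] turn 0.002 alt -3.14 q6 0.427 gap 0.404 F [ 1.1  0.2 -2.8] t 51.83
```

```bash
python3 -m crank '[0,0,-24,0,0,0,0,-24,0,0,0,0,-24,-10,0,0,0,-24,-10,0]';python3 - <<'E'
from h import *
go(445,-295,265,-68.1)
t=cam("side"); save(t,"k1",(190,70,310,210),5)
E
python3 sl.py 445 -295 205 310
```

```text
t: 52.32
tcp_pos: [0.4456, -0.2922, 0.2534]
tool_rot: [-0.693, -0.136, 0.695, -0.133]
force: [-0.2, 0.2, -3.0]
finger_gap: 0.404
shift [-0.6 -2.8 11.6] turn -0.001 alt 3.141 q6 0.397 gap 0.404 F [-0.2  0.2 -3. ] t 52.33
side 308
  z 205.0 27 [ 445.4 -291.9] 1.3
  z 217.0 30 [ 445.6 -291.8] 1.2
  z 229.0 28 [ 445.1 -292.1] 1.2
  z 241.0 33 [ 445.4 -291.9] 1.6
  z 253.0 30 [ 444.8 -291.5] 1.2
  z 265.0 40 [ 445.3 -292.4] 1.4
  z 277.0 58 [ 446.9 -292.4] 1.9
  z 289.0 61 [ 446.8 -291.7] 1.4
top 0
```

View pics/k1.png

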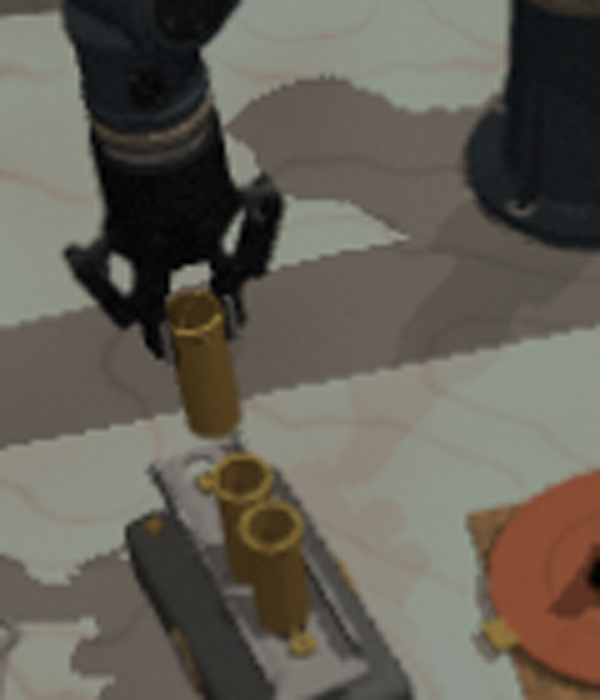

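```bash
python3 -m crank '[0,-1,-2,-15,0,0,-1,-2,-35,0,0,-1,-2,-55,0,0,-1,-2,-65,0,0,-1,-2,-65,0]';python3 - <<'E'
from h import *
go(445,-295,265,-68.1)
E
python3 sl.py 445 -295 128 235
```

```text
t: 53.1
tcp_pos: [0.445, -0.2966, 0.189]
tool_rot: [-0.694, -0.134, 0.695, -0.133]
force: [0.4, -0.6, -3.0]
finger_gap: 0.403
shift [-0.   1.6 76. ] turn 0.001 alt -3.14 q6 0.393 gap 0.403 F [ 0.4 -0.6 -3. ] t 53.1
side 229
  z 152.0 9 [ 443.2 -296. ] 1.3
  z 164.0 14 [ 444.2 -295.4] 1.4
  z 176.0 23 [ 443.9 -295.1] 1.2
  z 188.0 27 [ 444.8 -296.5] 1.5
  z 200.0 43 [ 444.9 -295.8] 1.4
  z 212.0 42 [ 445.8 -297. ] 1.6
  z 224.0 60 [ 446.5 -295.7] 1.5
top 0
```

```bash
python3 -m crank '[0,0.3,0.5,-10,0,0,0.3,0.5,-20,0,0,0.3,0.5,-26,0,0,0.3,0.5,-28,0,0,0.3,0.5,-28,0]|'  2>/dev/null| egrep 'tcp|force'; python3 -m crank '[0,0.3,0.5,-10,0,0,0.3,0.5,-20,0,0,0.3,0.5,-26,0,0,0.3,0.5,-28,0,0,0.3,0.5,-28,0]';  for i in 1 2 3 4; do python3 -m crank '[0,0,0,-1,0,0,0,0,-1,0]'|egrep 'tcp|force'; done; python3 sl.py 445 -295 110 200
```

```text
t: 53.82
tcp_pos: [0.4458, -0.2965, 0.1618]
tool_rot: [-0.694, -0.134, 0.694, -0.134]
force: [0.7, 0.2, -2.7]
finger_gap: 0.404
tcp_pos: [0.4459, -0.2965, 0.1611]
force: [-0.3, 0.3, -3.6]
tcp_pos: [0.4458, -0.2965, 0.1599]
force: [0.3, -0.5, -2.0]
tcp_pos: [0.4457, -0.2965, 0.1589]
force: [0.3, -0.7, -2.0]
tcp_pos: [0.4457, -0.2965, 0.1579]
force: [-0.4, -0.5, -1.7]
side 152
  z 122.0 9 [ 472.9 -315.8] 0.7
  z 134.0 10 [ 443.9 -295.3] 0.9
  z 158.0 13 [ 445.3 -295. ] 1.4
  z 170.0 24 [ 445.9 -296. ] 1.6
  z 182.0 47 [ 447.2 -295.3] 1.7
  z 194.0 34 [ 446.6 -295.5] 1.6
top 1
```

```bash
for i in 1 2 3 4; do python3 -m crank '[0,0,0,-1,0,0,0,0,-1,0]'|egrep 'tcp|force'; done; python3 sl.py 445 -295 110 200
```

```text
tcp_pos: [0.4457, -0.2965, 0.1569]
force: [-1.0, 0.2, -2.2]
tcp_pos: [0.4457, -0.2965, 0.1559]
force: [-0.9, 0.1, -1.8]
tcp_pos: [0.4457, -0.2965, 0.1549]
force: [-1.0, 0.3, -1.7]
tcp_pos: [0.4457, -0.2966, 0.1539]
force: [-0.9, -0.6, -0.1]
side 154
  z 158.0 13 [ 448.2 -292.5] 1.6
  z 170.0 34 [ 447.7 -294.2] 1.5
  z 182.0 45 [ 447.5 -294.9] 1.5
  z 194.0 31 [ 447.7 -295.2] 1.5
top 1
```

Release and back off to inspect.

```bash
python3 -m crank '[0.55,0,0,0,0,0.6,0,0,0,0,1,0,0,0,0,1,0,0,0,0,1,0,0,20,0,1,0,0,60,0,1,0,50,100,0,1,-10,105,100,0,1,-15,160,100,0,1,-20,215,100,0]' ;python3 -m crank '[1,0,50,0,0,1,0,50,0,0]'
cat > fin.py <<'E'
from h import *
import sys
k=sys.argv[1]; z=float(sys.argv[2])/1000
np.set_printoptions(suppress=True,precision=1)
ex=np.array([np.cos(np.radians(201.9)),np.sin(np.radians(201.9))]);ey=np.array([-ex[1],ex[0]])
for n,S in(("top",np.array([483,-278.9])),("side",np.array([485,-279.]))):
    c=cam(n); save(c,f"{k}_{n}",(350,170,450,300) if n=="top" else (190,90,310,210),5)
    h=c["hsv"];P=cloud(c); v,u=np.mgrid[0:400,0:640]; q=(plane(c,np.c_[u.ravel(),v.ravel()],z)*1000).reshape(400,640,3)
    m=(np.hypot(q[...,0]-484,q[...,1]+279)<75)&(h[...,0]>=14)&(h[...,0]<=33)&(h[...,1]>75)&(abs(P[...,2]-z)<.012)
    for b in blobs(m,15):
        cc,r=cv2.minEnclosingCircle(q[b][:,:2].astype(np.float32)); d=np.array(cc)-S
        print(n,b.sum(),np.round(cc,1),round(r,1),"pan frame",round(d@ex,1),round(d@ey,1),"ztop",np.nanmedian(P[b][:,2]).round(3))
    # floor heights at both ends
    X=P[...,:2]*1000-S; a=X@ex; bb=X@ey
    for lo,hi in((-108,-90),(85,108)):
        f=(a>lo)&(a<hi)&(abs(bb)<24)&(P[...,2]>.085)&(P[...,2]<.115); print(" floor",lo,f.sum(),np.median(P[f][:,2])*1000 if f.sum() else None)
E
python3 fin.py l1 195
```

```text
t: 57.28
tcp_pos: [0.4255, -0.0799, 0.2542]
tool_rot: [0.695, 0.133, -0.694, 0.134]
force: [1.1, 0.2, -0.1]
finger_gap: 0.995
t: 57.52
tcp_pos: [0.4247, -0.0284, 0.254]
tool_rot: [-0.694, -0.136, 0.694, -0.135]
force: [-0.1, -1.0, -0.6]
finger_gap: 0.998
top 102 [ 523.1 -261.9] 19.8 pan frame -43.6 -0.8 ztop 0.193
top 101 [ 484.1 -278.9] 19.9 pan frame -1.0 0.4 ztop 0.193
top 98 [ 445.3 -295. ] 19.0 pan frame 40.9 0.9 ztop 0.193
 floor -108 127 94.95425452844586
 floor 85 143 96.55461819521305
side 233 [ 488.6 -277.5] 66.2 pan frame -4.0 -0.1 ztop 0.193
 floor -108 66 96.11772513704065
 floor 85 27 97.09875330207684
```

View pics/l1_top.png

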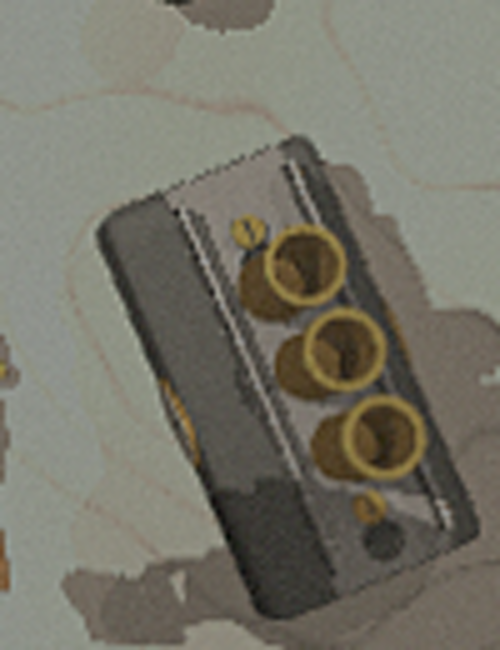

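View pics/l1_side.png

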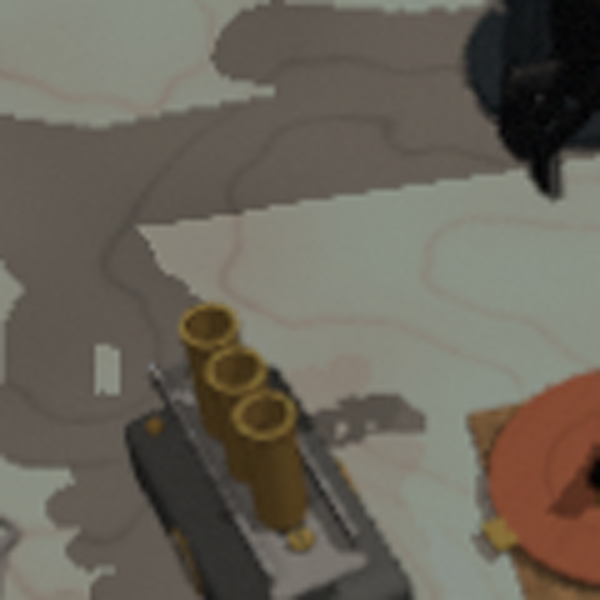

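```bash
python3 -m crank '[1,-20,30,10,0,1,-30,60,20,0,1,-30,90,20,0,1,-30,120,20,0,1,-30,120,20,0]'
python3 - <<'E'
from h import *
np.set_printoptions(suppress=True,precision=1)
t=cam("top"); save(t,"m_top"); s=cam("side"); save(s,"m_side")
for n,c in(("top",t),("side",s)):
    P=cloud(c);Z=P[...,2]
    m=(np.hypot(P[...,0]-.455,P[...,1]+.027)<.1)&(Z>.045)&(Z<.075)&(c["hsv"][...,2]<70)
    b=max(blobs(m),key=np.sum); print(n,b.sum(),mrect(P[b][:,:2]),np.median(Z[b]))
    r=(np.hypot(P[...,0]-.455,P[...,1]+.027)<.12)&(Z>.008)&(Z<.025)&(c["hsv"][...,0]<12)&(c["hsv"][...,1]>110); print(r.sum(),np.percentile(Z[r]*1000,[5,50,95]))
E
python3 fin.py m1 195
```

```text
t: 58.25
tcp_pos: [0.3964, 0.0884, 0.274]
tool_rot: [0.694, 0.134, -0.694, 0.134]
force: [0.5, -0.7, -0.2]
finger_gap: 0.995
top 211 (array([452.8, -26. ]), array([15.8, 90.7]), 54.23798751831055) 0.06008260589120784
3774 [10.3 15.1 20.8]
side 125 (array([457.1, -27.6]), array([18.4, 97.1]), 52.77827835083008) 0.0597068900545894
1740 [11.  16.3 22. ]
top 103 [ 523.1 -261.9] 19.8 pan frame -43.6 -0.8 ztop 0.193
top 100 [ 484.5 -278.9] 19.9 pan frame -1.4 0.5 ztop 0.193
top 96 [ 445.3 -295. ] 19.0 pan frame 40.9 0.9 ztop 0.194
 floor -108 134 95.11064979537076
 floor 85 140 96.6393581894629
side 232 [ 490.8 -282.1] 66.6 pan frame -4.2 5.0 ztop 0.193
 floor -108 67 95.657809217498
 floor 85 25 97.9039476773793
```

View pics/m_top.png

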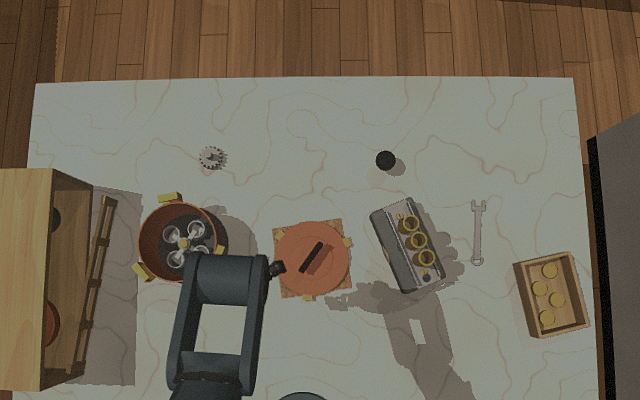

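View pics/m_side.png

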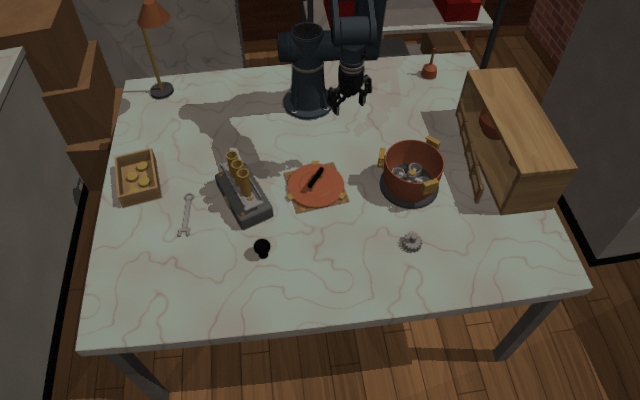

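Run:
```python
from h import *
ex=np.array([np.cos(np.radians(201.9)),np.sin(np.radians(201.9))]);ey=np.array([-ex[1],ex[0]])
for n,S in(("top",np.array([483,-278.9])),("side",np.array([485,-279.]))):
    acc={}
    for _ in range(4):
        c=cam(n);P=cloud(c)*1000; X=P[...,:2]-S; a=X@ex;b=X@ey;Z=P[...,2]
        for name,m in (("lips",(abs(a)<112)&(abs(b)<36)&(Z>111)&(Z<124)&(c["hsv"][...,1]<60)),("floor",(abs(a)<110)&(abs(b)<27)&(Z>90)&(Z<101)&(c["hsv"][...,1]<60)),("case",(abs(a)<108)&(abs(b)>36)&(abs(b)<56)&(abs(Z-59)<5)),("bench",(abs(a)<250)&(abs(b)>90)&(abs(b)<110)&(abs(Z)<8))):
            acc.setdefault(name,[]).append(np.c_[a[m],b[m],Z[m]])
    for k,v in acc.items():
        Q=np.vstack(v); A=np.c_[Q[:,:2],np.ones(len(Q))]; s,*_=np.linalg.lstsq(A,Q[:,2],rcond=None); r=Q[:,2]-A@s; g=abs(r)<3*r.std(); s,*_=np.linalg.lstsq(A[g],Q[g,2],rcond=None); print(n,k,len(Q),"dz/da %.4f dz/db %.4f z0 %.1f"%tuple(s))
```

```text
top lips 882 dz/da 0.0074 dz/db 0.0033 z0 115.6
top floor 3443 dz/da 0.0075 dz/db 0.0032 z0 95.7
top case 3484 dz/da 0.0008 dz/db 0.0002 z0 59.1
top bench 10675 dz/da 0.0012 dz/db 0.0001 z0 -0.8
side lips 391 dz/da 0.0106 dz/db -0.0021 z0 116.9
side floor 1212 dz/da 0.0057 dz/db -0.0003 z0 96.6
side case 1654 dz/da 0.0016 dz/db 0.0012 z0 59.7
side bench 5170 dz/da -0.0010 dz/db 0.0035 z0 0.8
```

```bash
python3 -c "
from station import workorder; print(workorder.sign_off())"
```

```text
the job is handed in; nothing more can be done
None
```

The job is done and handed in at about 58 s. I turned the lid about 0.78 rad counter-clockwise, lifted it off and laid it on the cork mat, handle up. The pan went down over both screw heads and slid 19.5 mm, until it met its stop. I then stood the three sleeves that were present (1, 2 and 3; cup 0 was empty) in a row in the trough.

**Last checks**
- **Lid:** flat on the mat and centred to about 2 mm.
- **Pan:** just after the slide, both screws were visible in the slot ends.
- **Sleeves:** all three stand upright at about -44, -1 and +41 mm from the pan's middle.
- **Level:** the pan is not perfectly level. It leans about 0.4°, because the row sits 1–2 mm off the middle. I left it there rather than risk regripping.
- **Bystanders:** the pinion, knob and spanner look unmoved in the last pictures, though I only compared them by eye.

**What disagreed:** the gripper's fingertips were about 38 mm higher than the reported tool position and the given dimensions imply. The cameras showed this first. I confirmed it by touching the lid handle with the closed fingers (about 25 N) and corrected all grasp heights for it. The two cameras also differed by about 2–4 mm in x, so I averaged them or compared positions within one view.

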